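# Lay up a valve block in the screwing fixture and close the hold-down

## Task

Lay up the valve block in the grey screwing fixture with the three pins: base block first, then the channel plate, then the cover plate, each lying flat, up against the locating pins and square on the one below. Then swing that fixture's hinged hold-down over onto the cover so that its pads rest on it and let go, and leave the other things on the bench where they are.

Things in the scene. Friction and masses are not known exactly. Their poses are not given: they have to be found in the camera images.
- base_block: Aluminium plate 110 mm long (its x) by 50 mm wide (its y), a 7 mm hole near each corner. 22 mm thick, the thickest of the three, no opening in the middle. Lies flat on the bench, among other things. Origin: centre of the underside, z up through the plate. It is the same either way round.
- channel_plate: Aluminium plate 110 mm long (its x) by 50 mm wide (its y), a 7 mm hole near each corner. 12 mm thick, with a slot 66 mm by 16 mm right through its middle. Starts in either of the two places of the sloped rack, its length running up the slope. Origin: centre of the underside, z out of its upper face. Same either way round.
- cover_plate: Aluminium plate 110 mm long (its x) by 50 mm wide (its y), a 7 mm hole near each corner. 16 mm thick, with two round 14 mm holes on its middle line. Starts in the other place of the sloped rack. Origin: centre of the underside, z out of its upper face. Either way round will do.
- fixture: Fixed screwing fixture: grey ground plate 190 x 104 x 12 mm, three bullet-nosed steel locating pins (10 mm thick, tops 64 mm above the bench), hinged hold-down at its far end. Origin on the bench under the seat; x along the seat to the hinge, z up. Two stand by the long +y side of the pile (36 mm either way from its middle), one at its +x end; the other sides are open.
- seat (a point): Centre of the seat on top of the fixture's ground plate, 12 mm above the bench; axes as the fixture's. A plate that touches all three pins has its centre above this point; its length lies along x. Pile heights above the seat: base 0 to 22, channel plate 22 to 34, cover 34 to 50 mm.
- hold_down (a joint): Hinge angle of the hold-down: 0 = level, its two rubber pads resting on the cover of a full pile; grows as it is opened; about 1.57 = upright, it leans back against a stop at 2.0. Stiff hinge: it stays open when left beyond about 1.2 and sinks by its own weight below that.
- hold_down_bar (a point): Middle of the hold-down's handle bar: steel bar 12 mm thick, parallel to the fixture's y axis, free for 50 mm between the two arms. 112 mm from the hinge along the arms and 25 mm above them when closed; then it is 105 mm above the bench and 20 mm to the -x side of the seat's centre.
- hold_down_hinge (a point): The hinge axis (parallel to the fixture's y) in the middle between the lugs: 92 mm from the seat's centre along the fixture's x, 80 mm above the bench. The lugs reach up to 90 mm and 46 mm to either side.
- slope_rack: Fixed rack of bent grey sheet, 168 mm wide (y), its face sloping up at 32 degrees along its x away from the robot, with a 9 mm lip at the lower edge. Two plates rest on the face about 45 mm left and right of its middle line. Origin on the bench under its middle; top edge 98 mm high.
- tape_roll: Roll of tape, 66 mm across, 19 mm high, flat on the bench next to the base block. Leave alone. Origin: centre of the underside.
- dark_housing: Dark plastic housing 40 x 63 x 16 mm, open on top, next to the base block. Leave alone. Origin: centre of the underside.
- oil_bottle: Standing oil bottle, 44 mm across, 143 mm tall. Leave alone. Origin: centre of the underside.
- torque_meter: Torque meter 66 x 118 x 37 mm lying left of the fixture. Leave alone. Origin: centre of the underside.
- marker: Marker pen 131 mm long, 16 mm thick, between fixture and rack. Leave alone. Origin: centre of the underside.

How it is judged:
By the outcome, as a careful person would: the job done as asked, in the order asked, and still so for the second after the job is handed in, with the robot touching nothing.
It also fails if it takes over 72 s, if anything falls off the work surface, if the arm or the gripper's body presses on something with over 40 N, if the wrist force passes 120 N, or if a joint passes its speed limit or range.

## Robot

A 6-joint arm with a two-finger parallel gripper is mounted at the origin on a cart in front of the work surface, level with it; the furniture and walls round the work are solid. World frame = base frame: x ahead of the robot, y to its left, z up, the work surface at z = 0. Lengths are in m, angles in degrees, forces in N, time in s.
With the tool pointing down it reaches from about 0.275 to 0.975 m from the base axis. Payload 8.4 kg.
Tool frame: the origin (TCP) lies midway between the tips of the shut fingers; the grasp point (between the pads) lies 19 mm behind it; z points along the fingers, y is the direction in which the jaws open and shut (so a half turn about z gives the same grasp; the last joint's range is limited). The gripper opens to 92 mm and grips with 3 to 60 N. Pads are 20 mm wide; open, the fingers measure 128 mm over their backs; the gripper's body (75 mm by 189 mm) begins 69 mm behind the grasp point.
Start: joints at [-70.841, 20.225, 93.587, -0, 66.188, -0.138], TCP at [0.207, -0.59, 0.215] pointing down, gripper open.
Joint ranges: [-150.9, 150.9], [-52.94, 120.26], [3.33, 152.33], [-74.26, 254.26], [0, 154.13], [-172.89, 172.89]. Speed limits (degrees/s): [127.2, 127.2, 159.86, 180, 180, 180].

## Interface

Orientations are given as [roll, pitch, yaw] about the fixed x, y, z axes, in that order (R = Rz(yaw) Ry(pitch) Rx(roll)).
In Python, from rig import sense, snapshot, hand_in gives the robot as it stands. The module is installed in compiled form; this text tells all that it offers.
- The arm moves only by the shell command python3 -m jog 'ROWS' [FORCE]. ROWS is JSON, a list of rows, each an object with "jaw": the opening, from -1 (shut) to 1 (fully open); "translation": the shift along the tool's x, y, z in cm, a list of three; "turn": the turn, a rotation vector about the tool's x, y, z in rad, a list of three. In form: [{"jaw": jaw, "translation": [x, y, z], "turn": [ax, ay, az]}, ...]. A call has 1 to 10 rows; each row is the pose to reach, as a shift and turn from the pose measured when the call began, along the tool's axes at that moment; what a row does not reach only later rows make up. A row lasts 1/8 s, in which the tool goes at most 62.5 mm and 10.7 degrees, less where a joint would pass 70% of its speed; a pose out of reach is approached as far as the arm can. A call with a gripper value outside its range is refused whole. The fingers move at their own pace and stop on an object; FORCE is the grip in N (left out, the last holds). Time passes only in rows, so rows that repeat a pose let the fingers close. It gives the time, the measured TCP pose, the force and the opening at its end, in the units of the state.
- sense(): the state, without advancing time (a new reading comes with each control period).
- snapshot(name): name is "scene" or "side" or "wrist"; returns a dict with "img" (400x640x3 uint8, red, green, blue), "range_z" (400x640 float32, m along the optical axis (not along the pixel's ray), 0 where there is no reading), "K" (3x3 intrinsics, pixels), "R" (3x3) and "t" (3): a world point X has camera coordinates R X + t; the wrist camera has in their place "tool_from_camera" (4x4, takes a point from camera to tool coordinates, whose origin is the TCP and whose axes are the flange's). Camera axes: x right, y down, z forward; pixel columns grow to the right and rows downward; lengths in m; the calibration is good to about 2 mm. A picture is of the moment at which its call begins: read the wrist's pose just before it.
- hand_in(): hands the job in, once; it reports no verdict.
The state is a dict: "time_s": time; "q": joint angles; "dq": joint speeds; "joint_efforts": joint torques, N m; "tool_pos": TCP position; "tool_rot": TCP orientation; "force": force on the tool from outside, world axes, zero at the start; "wrist_torque": the same for the moment, N m; "opening": finger opening in m.
Only numpy, scipy, OpenCV 4.12 (cv2) and the standard library are available. Lean on these libraries where they do the work, as an engineer would, in place of code of your own. Each camera call takes 0.05 s, during which the arm holds its last target.

## Working session

There is one attempt and no reset: what is moved stays moved. The work goes in short steps, Python scripts to look and compute and a shell command to move; the robot and the scene stay as the last step left them, time stands still between calls to the robot, and variables do not carry over. Pictures are saved under pics/ and viewed, and the job is handed in when it is done.

```bash
mkdir -p pics; ls; python3 - <<'E'
from rig import sense,snapshot
import cv2,numpy as np
s=sense();print(s)
for n in ("scene","side","wrist"):
    d=snapshot(n);cv2.imwrite(f"pics/{n}0.png",d["img"][:,:,::-1]);np.savez(f"{n}0.npz",**d)
    print(n,{k:np.round(v,4).tolist() for k,v in d.items() if k not in("img","range_z")}, (d["range_z"]>0).mean())
E
```

```text
pics
{'time_s': 0.0, 'q': array([-7.08406973e+01,  2.02632578e+01,  9.36287492e+01, -1.15619127e-04,
        6.61894020e+01, -1.36516208e-01]), 'dq': array([ 0.10761962, -0.05422685, -0.02119824,  0.15451521, -0.02416412,
        0.0155862 ]), 'joint_efforts': array([ 3.92814356e-03, -5.93833959e+01, -3.34213114e+01,  6.99304487e-02,
        2.34713248e-02, -1.60609256e-04]), 'tool_pos': array([ 0.20637196, -0.58940925,  0.21385775]), 'tool_rot': array([-1.79918591e+02, -8.82578761e-05,  1.92958656e+01]), 'force': array([-0.56839015, -0.29937126,  0.90230985]), 'wrist_torque': array([ 0.00950067, -0.00349285, -0.0336372 ]), 'opening': 0.09182591511156327}
scene {'K': [[402.6941, 0.0, 325.5193], [0.0, 402.6941, 195.1593], [0.0, 0.0, 1.0]], 'R': [[0.7127, -0.7013, -0.0121], [-0.3074, -0.2969, -0.9041], [0.6305, 0.6481, -0.4272]], 't': [-0.3993, 0.2472, 0.5784]} 0.9804296875
side {'K': [[374.0815, 0.0, 312.8969], [0.0, 374.0815, 199.2435], [0.0, 0.0, 1.0]], 'R': [[0.9995, 0.0299, -0.0049], [0.0089, -0.4437, -0.8961], [-0.0289, 0.8957, -0.4438]], 't': [-0.5494, 0.0774, 0.9579]} 0.996265625
wrist {'K': [[320.6712, 0.0, 318.6746], [0.0, 320.6712, 195.8616], [0.0, 0.0, 1.0]], 'tool_from_camera': [[0.0001, -0.955, -0.2967, 0.0838], [1.0, -0.0002, 0.0008, 0.001], [-0.0008, -0.2967, 0.955, -0.1713], [0.0, 0.0, 0.0, 1.0]]} 0.99587890625
```

View pics/scene0.png

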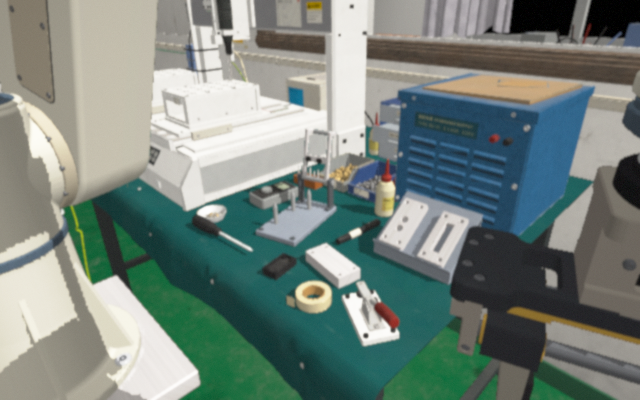

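View pics/side0.png

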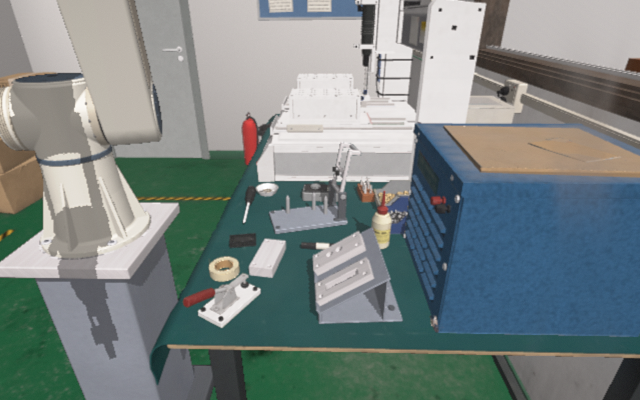

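View pics/wrist0.png

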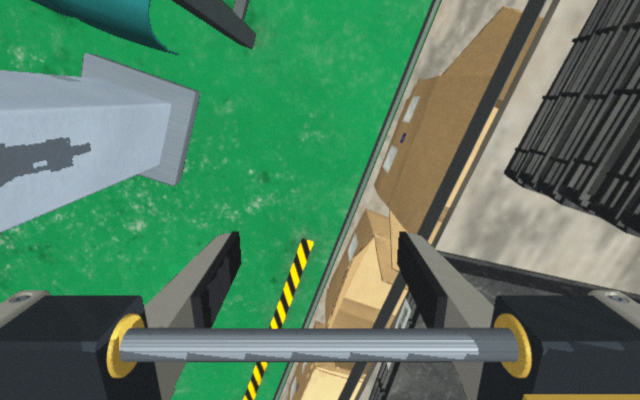

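```bash
cat > h.py <<'E'
import numpy as np,cv2
from scipy.spatial.transform import Rotation as Ro
def Rt(rpy): return Ro.from_euler('xyz',rpy,degrees=True).as_matrix()
def cam(d,pose=None):
    """returns R_wc,t_wc : X = Rwc xc + twc"""
    if 'R' in d: return d['R'].T, -d['R'].T@d['t']
    T=d['tool_from_camera'];R=Rt(pose[1]);return R@T[:3,:3], R@T[:3,3]+pose[0]
def ray(d,uv,pose=None):
    R,c=cam(d,pose);uv=np.atleast_2d(uv).astype(float)
    x=np.linalg.solve(d['K'],np.c_[uv,np.ones(len(uv))].T).T
    return c,x@R.T
def onz(d,uv,z,pose=None):
    c,r=ray(d,uv,pose);return c+r*((z-c[2])/r[:,2])[:,None]
def cloud(d,pose=None):
    H,W=d['range_z'].shape;u,v=np.meshgrid(np.arange(W),np.arange(H))
    c,r=ray(d,np.c_[u.ravel(),v.ravel()],pose)
    P=c+r*d['range_z'].reshape(-1,1);P[d['range_z'].ravel()==0]=np.nan
    return P.reshape(H,W,3)
def proj(d,X,pose=None):
    R,c=cam(d,pose);x=(np.atleast_2d(X)-c)@R@d['K'].T;return x[:,:2]/x[:,2:]
def tri(c1,r1,c2,r2):
    r1=r1/np.linalg.norm(r1);r2=r2/np.linalg.norm(r2)
    s=np.linalg.lstsq(np.c_[r1,-r2],c2-c1,rcond=None)[0]
    a,b=c1+s[0]*r1,c2+s[1]*r2;return (a+b)/2,np.linalg.norm(a-b)
E
python3 - <<'E'
import numpy as np,cv2
from h import *
for n,(a,b,c,e) in dict(scene=(180,120,520,360),side=(170,130,440,340)).items():
    d=dict(np.load(f"{n}0.npz"));im=d['img'][b:e,a:c,::-1]
    cv2.imwrite(f"pics/{n}0z.png",cv2.resize(im,None,fx=800/(c-a),fy=800/(c-a),interpolation=cv2.INTER_CUBIC)[:600])
    P=cloud(d)
    for z,t in [((0.018,0.026),'22'),((0.010,0.0145),'fix12')]:
        m=(P[...,2]>z[0])&(P[...,2]<z[1])&(P[...,0]>.25)&(P[...,0]<.95)&(abs(P[...,1])<.45)
        k,l,st,ce=cv2.connectedComponentsWithStats(m.astype(np.uint8))
        for i in range(1,k):
            if st[i,4]>60:
                q=P[l==i];r=cv2.minAreaRect(q[:,:2].astype(np.float32)*1000);print(n,t,st[i].tolist(),np.round(q.mean(0),4),np.round(r[0]),np.round(r[1]),round(r[2],1))
E
```

```text
scene 22 [329, 163, 26, 17, 225] [0.7961 0.1741 0.0223] [799. 179.] [126.  65.] 30.0
scene 22 [158, 166, 140, 43, 366] [0.497  0.3085 0.022 ] [522. 306.] [144. 397.] 68.1
scene 22 [352, 172, 33, 15, 95] [0.8133 0.0878 0.0222] [812.  80.] [116.  30.] 1.8
scene 22 [348, 185, 28, 13, 74] [0.7346 0.0412 0.0221] [734.  43.] [ 6. 94.] 1.2
scene 22 [249, 188, 49, 16, 145] [0.5503 0.1841 0.0223] [556. 182.] [ 55. 127.] 60.4
scene 22 [515, 210, 28, 25, 72] [ 0.8648 -0.3348  0.0222] [ 870. -335.] [  2. 153.] 89.9
scene 22 [192, 218, 30, 15, 148] [0.3527 0.1641 0.0223] [356. 177.] [23. 97.] 8.3
scene 22 [374, 242, 77, 35, 228] [ 0.5642 -0.2333  0.0215] [ 564. -227.] [  5. 168.] 3.8
scene 22 [306, 244, 54, 37, 969] [ 0.4511 -0.1296  0.0225] [ 454. -124.] [113.  52.] 80.4
scene 22 [295, 281, 36, 25, 484] [ 0.3639 -0.1687  0.0198] [ 365. -167.] [63. 60.] 44.9
scene fix12 [250, 195, 41, 12, 62] [0.5461 0.1831 0.0122] [544. 184.] [ 47. 105.] 56.1
scene fix12 [256, 200, 80, 44, 1552] [0.5193 0.0552 0.0128] [531.  63.] [191. 106.] 15.9
scene fix12 [336, 221, 45, 22, 111] [ 0.5804 -0.0812  0.0124] [588
[... 1231 characters left out ...]
ide 22 [216, 257, 22, 17, 73] [ 0.376  -0.1571  0.0187] [ 377. -161.] [33. 59.] 38.5
side 22 [209, 261, 19, 14, 68] [ 0.3549 -0.1813  0.0187] [ 354. -179.] [25. 56.] 41.5
side 22 [430, 318, 119, 14, 438] [ 0.8537 -0.3343  0.022 ] [ 853. -336.] [ 24. 191.] 83.7
side fix12 [269, 205, 78, 26, 1127] [0.5241 0.0565 0.0114] [531.  62.] [189. 108.] 16.5
side fix12 [389, 211, 16, 13, 77] [0.7673 0.0648 0.0122] [768.  61.] [68. 38.] 84.2
side fix12 [301, 243, 31, 5, 85] [ 0.5563 -0.0783  0.0125] [559. -77.] [14. 70.] 87.3
side fix12 [209, 296, 38, 26, 203] [ 0.3937 -0.2875  0.0123] [ 395. -280.] [71. 48.] 59.1
side fix12 [433, 329, 114, 6, 229] [ 0.858  -0.335   0.0122] [ 856. -335.] [  6. 187.] 89.7
```

View pics/scene0z.png

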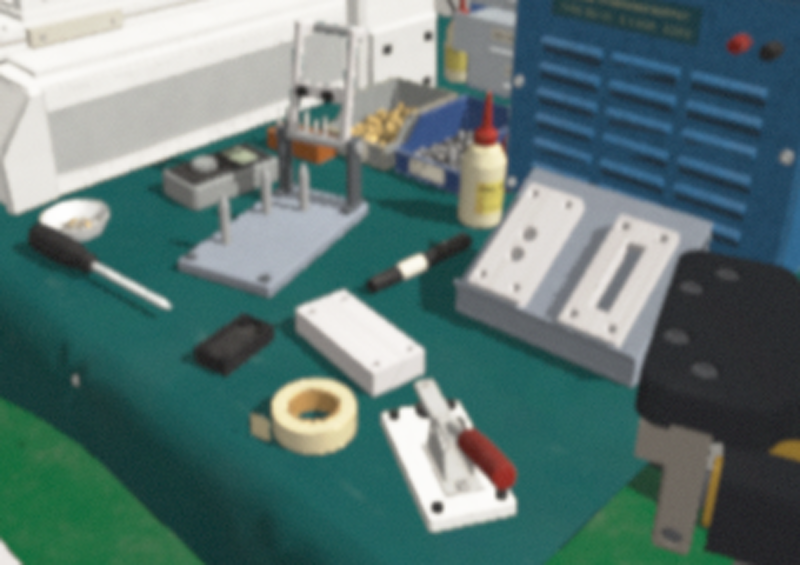

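View pics/side0z.png

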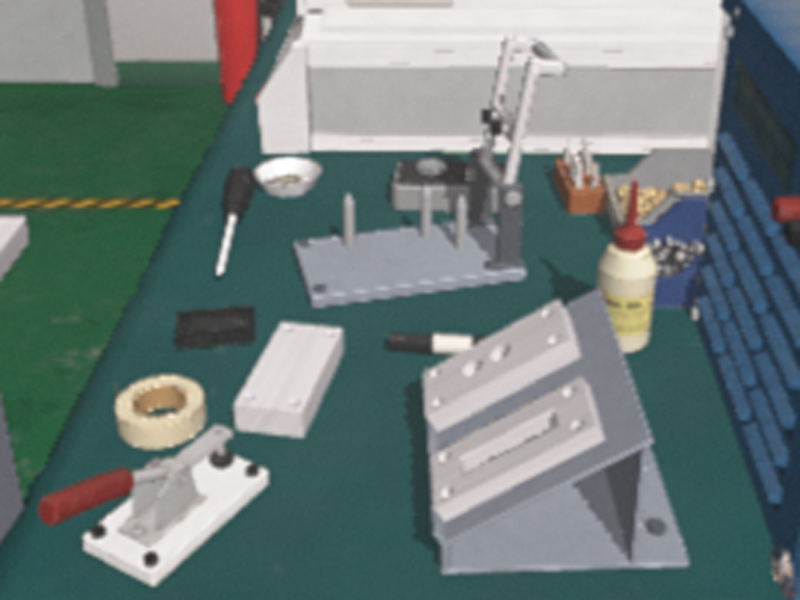

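```bash
cat >> h.py <<'E'
def go(p,rpy,cur=None):
    """print shift (cm) and turn (rad) from the present pose to reach TCP p, rpy"""
    from rig import sense
    s=sense();R0=Rt(s['tool_rot']);R=Rt(rpy) if np.ndim(rpy)==1 else rpy
    print('t=%.2f'%s['time_s'],'pos',np.round(s['tool_pos'],4),'rot',np.round(s['tool_rot'],2),'F',np.round(s['force'],1),'op',round(s['opening'],4))
    print('  shift',np.round(R0.T@(np.array(p)-s['tool_pos'])*100,2).tolist(),'turn',np.round(Ro.from_matrix(R0.T@R).as_rotvec(),3).tolist())
def grab(tag,cams=("wrist",)):
    from rig import sense,snapshot
    out=[]
    for n in cams:
        s=sense();d=snapshot(n);d['pos']=s['tool_pos'];d['rpy']=s['tool_rot']
        cv2.imwrite(f"pics/{n}{tag}.png",d["img"][:,:,::-1]);np.savez(f"{n}{tag}.npz",**d);out.append(d)
    return out
def load(n):
    d=dict(np.load(n+'.npz'));return d,((d['pos'],d['rpy']) if 'pos' in d else None)
E
python3 -c "
from h import *
go([.45,-.04,.33],[180,0,16])"
```

```text
t=0.15 pos [ 0.2064 -0.5895  0.214 ] rot [-179.94   -0.     19.29] F [ 0.1 -0.4  0. ] op 0.0918
  shift [41.15, -43.83, -11.55] turn [-0.001, -0.0, 0.057]
```

```bash
python3 -m jog '[{"jaw":1,"translation":[3,-3,-6],"turn":[0,0,0]},{"jaw":1,"translation":[41.2,-43.8,-11.6],"turn":[0,0,0.057]},{"jaw":1,"translation":[41.2,-43.8,-11.6],"turn":[0,0,0.057]},{"jaw":1,"translation":[41.2,-43.8,-11.6],"turn":[0,0,0.057]},{"jaw":1,"translation":[41.2,-43.8,-11.6],"turn":[0,0,0.057]},{"jaw":1,"translation":[41.2,-43.8,-11.6],"turn":[0,0,0.057]},{"jaw":1,"translation":[41.2,-43.8,-11.6],"turn":[0,0,0.057]},{"jaw":1,"translation":[41.2,-43.8,-11.6],"turn":[0,0,0.057]},{"jaw":1,"translation":[41.2,-43.8,-11.6],"turn":[0,0,0.057]},{"jaw":1,"translation":[41.2,-43.8,-11.6],"turn":[0,0,0.057]}]' && python3 -m jog '[{"jaw":1,"translation":[0,0,0],"turn":[0,0,0]}]' && python3 -c "
from h import *
go([.45,-.04,.33],[180,0,16]); grab('1',('wrist','side','scene'))"
```

```text
time_s: 1.4
tool_pos: [0.4484, -0.0439, 0.3302]
tool_rot: [-180.0, -0.0, 16.0]
force: [1.1, -0.3, 0.0]
opening: 0.0923
time_s: 1.52
tool_pos: [0.4496, -0.0403, 0.3304]
tool_rot: [-179.9, -0.1, 16.3]
force: [0.1, -0.4, 0.3]
opening: 0.0919
t=1.52 pos [ 0.4496 -0.0403  0.3304] rot [-1.7993e+02 -8.0000e-02  1.6350e+01] F [ 0.1 -0.4  0.3] op 0.0919
  shift [0.05, -0.02, 0.05] turn [-0.001, -0.001, 0.006]
```

View pics/wrist1.png

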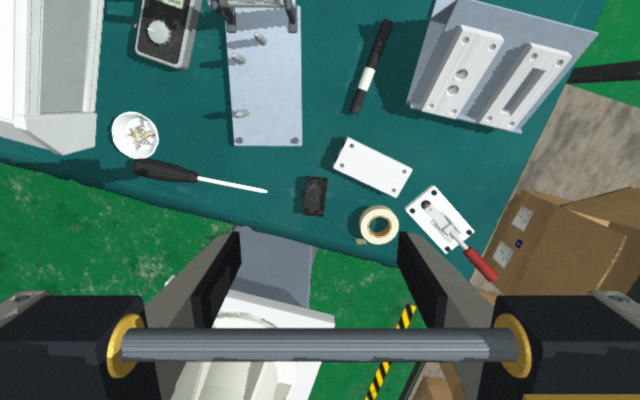

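```bash
python3 -c "
from h import *
go([.54,-.07,.28],[180,0,16])"
```

```text
t=1.68 pos [ 0.4479 -0.0442  0.3298] rot [-1.7997e+02  3.0000e-02  1.6070e+01] F [ 0.7  0.3 -0.1] op 0.0923
  shift [8.13, 5.03, 4.97] turn [-0.001, 0.0, 0.001]
```

```bash
python3 -m jog '[{"jaw":1,"translation":[8.1,5,5],"turn":[0,0,0]},{"jaw":1,"translation":[8.1,5,5],"turn":[0,0,0]},{"jaw":1,"translation":[8.1,5,5],"turn":[0,0,0]},{"jaw":1,"translation":[8.1,5,5],"turn":[0,0,0]},{"jaw":1,"translation":[8.1,5,5],"turn":[0,0,0]}]' && python3 -c "
from h import *
from rig import sense
for i in range(3):
    d=grab('2%d'%i)[0]; s=sense(); print(d['pos'],d['rpy'],s['q'],s['dq'])"
```

```text
time_s: 2.3
tool_pos: [0.5389, -0.0703, 0.2807]
tool_rot: [-180.0, -0.0, 16.0]
force: [0.6, -0.2, -0.8]
opening: 0.0915
[ 0.53885217 -0.07031891  0.28067543] [-1.79995243e+02 -2.24543946e-02  1.60171519e+01] [-7.57649616e+00  9.52251723e+00  9.92093099e+01  1.62088497e-02
  7.12354091e+01  6.63787222e+01] [ 0.3574203   0.00905398 -0.12531369 -0.01896151 -0.13652524 -0.03136208]
[ 0.53898593 -0.07008072  0.2807336 ] [-1.79999064e+02 -3.61686947e-02  1.60395717e+01] [-7.55972268e+00  9.53018472e+00  9.92015374e+01  1.58768246e-02
  7.12271657e+01  6.63815390e+01] [ 0.30363499  0.23835316 -0.2189084  -0.04479108 -0.18528049  0.06434408]
[ 0.53913279 -0.0699417   0.28072187] [ 1.79997305e+02 -4.36917358e-02  1.60536353e+01] [-7.54592743e+00  9.54414152e+00  9.91923276e+01  1.76325982e-02
  7.12243410e+01  6.63808959e+01] [ 0.14548908  0.34277632 -0.11234021 -0.11042824 -0.001862   -0.05783638]
```

View pics/wrist20.png

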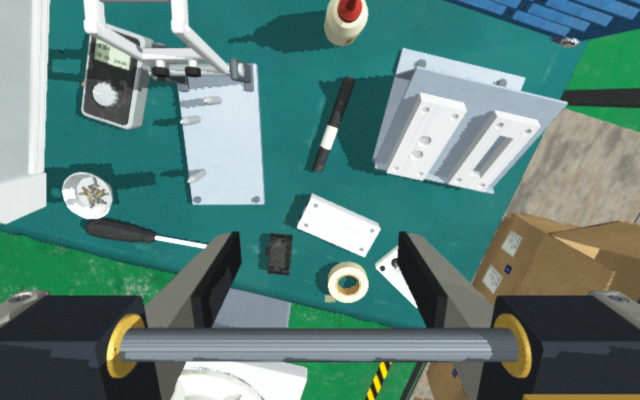

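```bash
cat > meas.py <<'E'
from h import *
import sys
def rect(P,m,lab,minA=200):
    k,l,st,ce=cv2.connectedComponentsWithStats(m.astype(np.uint8),connectivity=4)
    for i in range(1,k):
        if st[i,4]>minA:
            q=P[l==i];r=cv2.minAreaRect(q[:,:2].astype(np.float32)*1000)
            print(lab,st[i].tolist(),'z',round(np.median(q[:,2])*1000,1),'c',np.round(r[0],1),np.round(r[1],1),round(r[2],1))
for n in sys.argv[1:]:
    d,po=load(n);P=cloud(d,po)
    x,y,z=P[...,0],P[...,1],P[...,2]
    tb=(abs(z)<.004)&(x>.4)&(x<.7)&(abs(y)<.2);print(n,'table z',np.median(z[tb])*1000)
    rect(P,(abs(z-.022)<.005)&(x>.38)&(x<.52)&(y>-.22)&(y<-.05),n+' base',100)
    rect(P,(abs(z-.012)<.0035)&(x>.4)&(x<.65)&(y>-.03)&(y<.2),n+' fix',300)
    # pins
    m=(z>.030)&(z<.072)&(x>.42)&(x<.62)&(y>0.03)&(y<.16)
    k,l,st,ce=cv2.connectedComponentsWithStats(m.astype(np.uint8))
    for i in range(1,k):
        if st[i,4]>10:
            q=P[l==i];t=q[q[:,2]>.05];
            print('  pin',st[i].tolist(),np.round(q.mean(0)*1000,1),'top',np.round(q[:,2].max()*1000,1),np.round(t.mean(0)*1000,1) if len(t) else '')
E
python3 meas.py scene0 side0 side1 scene1 wrist1 wrist20
```

```text
scene0 table z 0.5544104242623527
scene0 base [306, 244, 54, 37, 992] z 22.7 c [ 453.9 -124.2] [113.  52.] 80.4
scene0 base [309, 281, 22, 14, 131] z 19.7 c [ 388.7 -166.4] [17.3 50. ] 0.1
scene0 fix [256, 199, 80, 45, 1653] z 12.8 c [530.4  63.2] [192.5 105.9] 16.0
  pin [298, 179, 7, 18, 97] [595.3 123.8  50.4] top 71.6 [594.7 123.4  60.8]
  pin [327, 187, 4, 17, 64] [613.3  42.9  51.2] top 71.6 [613.4  42.7  61.6]
  pin [291, 191, 4, 15, 51] [546.   97.8  47.2] top 65.6 [546.3  97.7  57. ]
  pin [307, 190, 4, 14, 50] [577.3  75.3  46.9] top 65.0 [577.5  75.2  57.1]
  pin [273, 203, 5, 16, 63] [477.3  78.   46.3] top 64.7 [477.6  78.6  57.5]
side0 table z -1.0043566104860346
side0 base [249, 239, 36, 32, 707] z 21.1 c [ 453.1 -125.5] [113.5  51.2] 80.9
side0 fix [269, 204, 78, 28, 1277] z 11.2 c [530.9  62.2] [189.3 108. ] 16.2
  pin [328, 186, 8, 14, 95] [596.6 123.2  49.7] top 71.1 [595.1 122.8  59.9]
  pin [312, 192, 3, 13, 33] [547.2  97.1  46.5] top 64.4 [547.3  98.2  55.7]
  pin [285, 196, 4, 12, 38] [478.2  76.8  46.6] top 61.7 [478.6  77.5  55.8]
  pin [323, 196, 4, 13, 40]
[... 1970 characters left out ...]
77.7  52.8] top 67.5 [479.4  78.4  59.3]
wrist20 table z 0.6580239761566631
wrist20 base [297, 196, 83, 61, 2505] z 23.2 c [ 454.1 -125.4] [111.1  50.7] 80.7
wrist20 base [334, 266, 34, 15, 258] z 20.1 c [ 388.8 -167.7] [53.1 17.5] 89.9
wrist20 fix [177, 63, 87, 142, 8983] z 13.0 c [531.   63.4] [190.  104.2] 16.2
  pin [240, 74, 9, 9, 54] [615.2  40.8  49.7] top 70.4 [614.7  40.8  58.9]
  pin [165, 76, 17, 7, 95] [591.5 121.3  50.3] top 70.7 [591.2 121.3  60.1]
  pin [203, 96, 15, 9, 108] [580.3  75.2  51.8] top 65.4 [580.   75.9  58.6]
  pin [180, 116, 16, 9, 117] [549.1  97.4  51.1] top 65.8 [548.9  98.   58.6]
  pin [188, 171, 15, 12, 110] [480.9  77.9  50.2] top 65.5 [480.4  78.3  58.1]
```

```bash
python3 -c "
from h import *
go([.4537,-.125,.09],[180,0,80.6])
d,po=load('wrist20');P=cloud(d,po);m=(P[...,2]>.008)&(P[...,2]<.022)&(P[...,0]<.43)&(P[...,0]>.34)&(P[...,1]>-.1)&(P[...,1]<-.01)&(d['img'].max(2)<60)
q=P[m];print(cv2.minAreaRect(q[:,:2].astype(np.float32)*1000))"
```

```text
t=2.45 pos [ 0.5393 -0.0698  0.2807] rot [ 1.800e+02 -4.000e-02  1.607e+01] F [-0.2  0.2  0.6] op 0.092
  shift [-9.76, 2.93, 19.06] turn [0.0, -0.001, -1.126]
((382.9407958984375, -53.56941604614258), (62.283409118652344, 33.235042572021484), 10.034241676330566)
```

```bash
python3 -m jog '[{"jaw":0.5,"translation":[-2,0.6,4],"turn":[0,0,-0.18]},{"jaw":0.5,"translation":[-4,1.2,8],"turn":[0,0,-0.36]},{"jaw":0.5,"translation":[-6,1.8,12],"turn":[0,0,-0.54]},{"jaw":0.5,"translation":[-8,2.4,15],"turn":[0,0,-0.72]},{"jaw":0.5,"translation":[-9.7,2.9,17],"turn":[0,0,-0.9]},{"jaw":0.5,"translation":[-9.76,2.93,19],"turn":[0,0,-1.08]},{"jaw":0.5,"translation":[-9.76,2.93,19.06],"turn":[0,0,-1.126]},{"jaw":0.5,"translation":[-9.76,2.93,19.06],"turn":[0,0,-1.126]},{"jaw":0.5,"translation":[-9.76,2.93,19.06],"turn":[0,0,-1.126]}]' 30; python3 -c "
from h import *
grab('3');go([.4537,-.125,.004],[180,0,80.6])"; python3 meas.py wrist3
```

```text
time_s: 3.58
tool_pos: [0.4541, -0.1249, 0.0905]
tool_rot: [179.9, -0.0, 80.5]
force: [0.3, -0.1, 0.5]
opening: 0.069
t=3.62 pos [ 0.4541 -0.1249  0.0905] rot [ 1.799e+02 -1.000e-02  8.054e+01] F [-0.3  0.   0.1] op 0.069
  shift [-0.01, -0.05, 8.65] turn [0.002, -0.0, -0.001]
wrist3 table z 0.7091225416193947
wrist3 base [284, 135, 68, 135, 8378] z 23.1 c [ 453.4 -125.2] [111.2  50.2] 80.7
wrist3 fix [267, 0, 133, 56, 3620] z 12.9 c [485.3   0.6] [34.8 91.1] 80.5
```

View pics/wrist3.png

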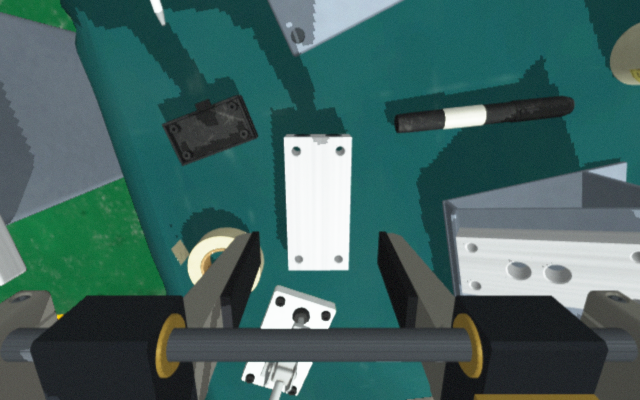

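```bash
python3 -m jog '[{"jaw":0.5,"translation":[0,0,4],"turn":[0,0,0]},{"jaw":0.5,"translation":[0,-0.05,7],"turn":[0,0,0]},{"jaw":0.5,"translation":[0,-0.05,8.6],"turn":[0,0,0]},{"jaw":0.5,"translation":[0,-0.05,8.6],"turn":[0,0,0]},{"jaw":-0.2,"translation":[0,-0.05,8.6],"turn":[0,0,0]},{"jaw":-0.2,"translation":[0,-0.05,8.6],"turn":[0,0,0]},{"jaw":-0.2,"translation":[0,-0.05,8.6],"turn":[0,0,0]},{"jaw":-0.2,"translation":[0,-0.05,8.6],"turn":[0,0,0]}]' 30; python3 -c "
from h import *
go([.4537,-.125,.12],[180,0,80.6])
ex=np.array([np.cos(np.radians(16.1)),np.sin(np.radians(16.1)),0]);ey=np.array([-ex[1],ex[0],0])
s=np.array([.5212,.0592,0]);print(s-.003*ex-.003*ey)"
```

```text
time_s: 4.62
tool_pos: [0.4543, -0.125, 0.0054]
tool_rot: [179.8, -0.0, 80.5]
force: [-0.9, -0.1, 7.5]
opening: 0.0496
t=4.62 pos [ 0.4543 -0.125   0.0054] rot [179.83  -0.    80.54] F [-0.9 -0.1  7.5] op 0.0496
  shift [-0.01, -0.02, -11.46] turn [0.003, -0.0, -0.001]
[0.51914961 0.05548572 0.        ]
```

```bash
python3 -m jog '[{"jaw":-0.2,"translation":[0,0,-4],"turn":[0,0,0]},{"jaw":-0.2,"translation":[0,0,-9],"turn":[0,0,-0.1]},{"jaw":-0.2,"translation":[0,0,-12],"turn":[0,0,-0.28]},{"jaw":-0.2,"translation":[0,0,-13],"turn":[0,0,-0.46]},{"jaw":-0.2,"translation":[1,0,-13],"turn":[0,0,-0.64]},{"jaw":-0.2,"translation":[3,0,-13],"turn":[0,0,-0.82]},{"jaw":-0.2,"translation":[5,0,-13],"turn":[0,0,-1.0]},{"jaw":-0.2,"translation":[7,0,-13],"turn":[0,0,-1.18]},{"jaw":-0.2,"translation":[9,0,-13],"turn":[0,0,-1.36]},{"jaw":-0.2,"translation":[10,0,-13],"turn":[0,0,-1.54]}]'; python3 -c "
from h import *
go([.5192,.0555,.125],[180,0,-163.9])"
```

```text
time_s: 5.88
tool_pos: [0.47, -0.0254, 0.1354]
tool_rot: [180.0, 0.2, 169.2]
force: [-0.9, -0.2, -3.9]
opening: 0.0496
t=5.88 pos [ 0.47   -0.0254  0.1354] rot [1.7999e+02 1.6000e-01 1.6915e+02] F [-0.9 -0.2 -3.9] op 0.0496
  shift [-3.3, 8.87, 1.05] turn [-0.0, 0.003, -0.47]
```

```bash
python3 -m jog '[{"jaw":-0.2,"translation":[-1,2,0.5],"turn":[0,0,-0.18]},{"jaw":-0.2,"translation":[-2,5,1],"turn":[0,0,-0.36]},{"jaw":-0.2,"translation":[-3.3,8.87,1.05],"turn":[0,0,-0.47]},{"jaw":-0.2,"translation":[-3.3,8.87,1.05],"turn":[0,0,-0.47]},{"jaw":-0.2,"translation":[-3.3,8.87,1.05],"turn":[0,0,-0.47]},{"jaw":-0.2,"translation":[-3.3,8.87,1.05],"turn":[0,0,-0.47]}]'; python3 -c "
from h import *
grab('4',('wrist','scene','side'));go([.5192,.0555,.019],[180,0,-163.9])
for n,(a,b,c,e) in dict(scene=(220,110,380,260),side=(230,130,390,280)).items():
    im=cv2.imread(f'pics/{n}4.png')[b:e,a:c];cv2.imwrite(f'pics/{n}4z.png',cv2.resize(im,None,fx=4,fy=4,interpolation=cv2.INTER_CUBIC))"
```

```text
time_s: 6.62
tool_pos: [0.5184, 0.0547, 0.1249]
tool_rot: [-179.9, 0.1, -164.0]
force: [0.1, -0.2, -3.0]
opening: 0.0497
t=6.78 pos [0.5189 0.0548 0.1251] rot [-1.7994e+02  1.5000e-01 -1.6399e+02] F [-0.3 -1.2 -3.5] op 0.0499
  shift [-0.02, 0.07, 10.61] turn [-0.001, 0.003, -0.002]
```

View pics/wrist4.png

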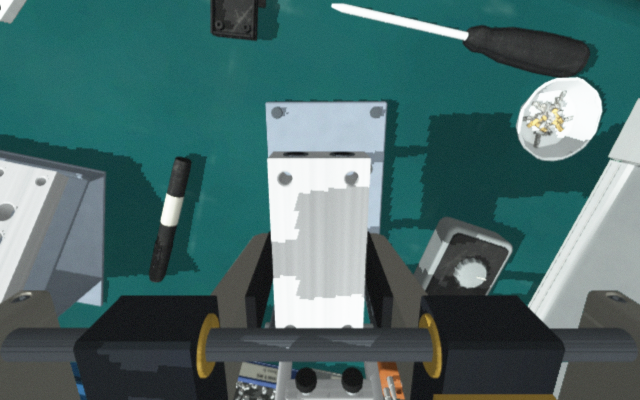

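View pics/side4z.png

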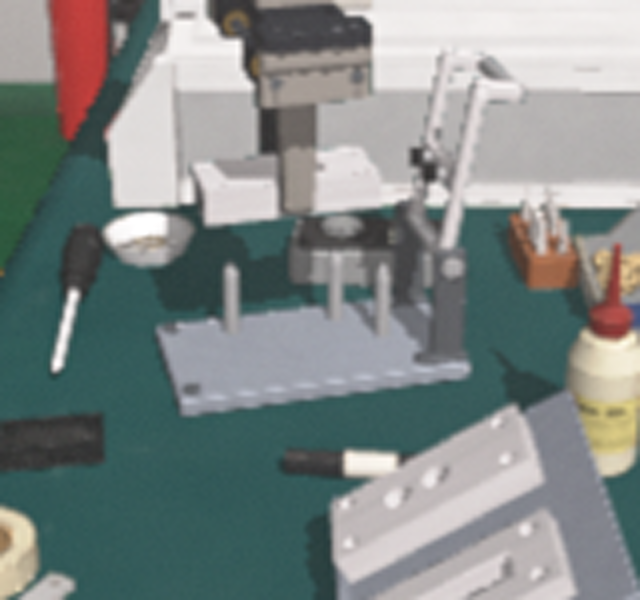

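```bash
python3 -c "
from h import *
a=np.radians(16.1);E=np.array([[np.cos(a),np.sin(a)],[-np.sin(a),np.cos(a)]])
for n in ('wrist20','wrist4','scene0','side0'):
    d,po=load(n);P=cloud(d,po);Q=(P[...,:2]-[.5212,.0592])@E.T;z=P[...,2]
    m=(z>.015)&(z<.05)&(abs(Q[...,0])<.09)&(Q[...,1]>.045)&(Q[...,1]<.2)
    for lo in range(-60,90,15):
        k=m&(Q[...,0]>lo*1e-3)&(Q[...,0]<(lo+15)*1e-3)
        if k.sum()>3: print(n,lo,k.sum(),np.round(1e3*np.percentile(Q[k][:,1],[2,98])))
    if n=='wrist4':
        m=(z>.11)&(z<.145)&(abs(Q[...,0]+.003)<.07)&(abs(Q[...,1])<.03)&(d['img'].min(2)>120)
        q=Q[m];print('plate in hand',np.round(1e3*np.percentile(q,[1,99],axis=0),1),np.median(z[m]))
"
```

```text
wrist20 -60 32 [120. 175.]
wrist20 -45 36 [176. 199.]
wrist20 15 60 [114. 132.]
wrist20 30 497 [109. 168.]
wrist20 45 703 [104. 172.]
wrist20 60 710 [ 99. 167.]
wrist20 75 783 [ 49. 162.]
wrist4 -60 72 [166. 176.]
wrist4 -45 109 [176. 199.]
wrist4 15 244 [113. 137.]
wrist4 30 1095 [108. 169.]
wrist4 45 1280 [104. 171.]
wrist4 60 1131 [ 98. 166.]
wrist4 75 897 [ 94. 162.]
plate in hand [[-59.9 -29.2]
 [ 37.2  19.7]] 0.14251890012218515
scene0 -60 5 [165. 175.]
scene0 -45 9 [180. 199.]
scene0 15 36 [113. 136.]
scene0 30 117 [109. 172.]
scene0 45 111 [104. 168.]
scene0 60 89 [ 99. 161.]
scene0 75 76 [ 46. 138.]
side0 15 11 [113. 136.]
side0 30 55 [108. 165.]
side0 45 62 [106. 164.]
side0 60 67 [ 98. 147.]
side0 75 60 [ 94. 155.]
```

```bash
python3 -m jog '[{"jaw":-0.2,"translation":[0,0.05,4],"turn":[0,0,0]},{"jaw":-0.2,"translation":[0,0.05,7],"turn":[0,0,0]},{"jaw":-0.2,"translation":[0,0.05,9.5],"turn":[0,0,0]},{"jaw":-0.2,"translation":[0,0.05,10.4],"turn":[0,0,0]},{"jaw":-0.2,"translation":[0,0.05,10.6],"turn":[0,0,0]},{"jaw":-0.2,"translation":[0,0.05,10.6],"turn":[0,0,0]},{"jaw":-0.2,"translation":[0,0.05,10.6],"turn":[0,0,0]}]'; python3 -c "
from h import *
grab('5',('wrist',));go([.5212,.0592,.018],[180,0,-163.9])"
```

```text
time_s: 7.65
tool_pos: [0.5197, 0.0553, 0.02]
tool_rot: [-179.9, 0.2, -164.0]
force: [-0.2, -0.9, -3.0]
opening: 0.0503
t=7.70 pos [0.5196 0.0553 0.0199] rot [-179.92    0.22 -163.99] F [-0.   0.3 -3.2] op 0.0499
  shift [-0.26, 0.33, 0.19] turn [-0.001, 0.004, -0.002]
```

View pics/wrist5.png

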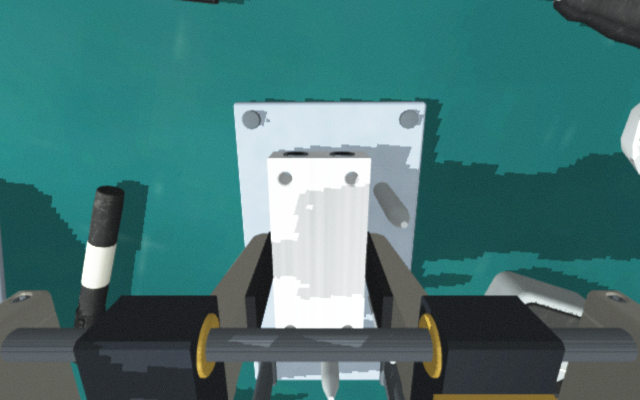

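```bash
python3 -m jog '[{"jaw":-0.2,"translation":[0,0,0.1],"turn":[0,0,0]},{"jaw":-0.2,"translation":[0,0,0.2],"turn":[0,0,0]},{"jaw":-0.2,"translation":[0,0,0.2],"turn":[0,0,0]}]'; python3 -m jog '[{"jaw":-0.2,"translation":[0,0.2,0],"turn":[0,0,0]},{"jaw":-0.2,"translation":[0,0.3,0],"turn":[0,0,0]},{"jaw":-0.2,"translation":[0,0.4,0],"turn":[0,0,0]},{"jaw":-0.2,"translation":[0,0.4,0],"turn":[0,0,0]}]'; python3 -c "
from h import *
go([.5212,.0592,.018],[180,0,-163.9])"
```

```text
time_s: 8.07
tool_pos: [0.5196, 0.0553, 0.0179]
tool_rot: [-179.9, 0.2, -164.0]
force: [0.1, -0.7, -4.2]
opening: 0.0494
time_s: 8.57
tool_pos: [0.5184, 0.0593, 0.0178]
tool_rot: [-179.9, 0.2, -164.0]
force: [-0.0, 0.1, -2.9]
opening: 0.0496
t=8.57 pos [0.5184 0.0593 0.0178] rot [-179.92    0.22 -163.98] F [-0.   0.1 -2.9] op 0.0496
  shift [-0.26, -0.08, -0.02] turn [-0.001, 0.004, -0.001]
```

```bash
python3 -m jog '[{"jaw":-0.2,"translation":[0,0.1,0.03],"turn":[0,0,0]},{"jaw":-0.2,"translation":[0,0.2,0.06],"turn":[0,0,0]},{"jaw":-0.2,"translation":[0,0.2,0.06],"turn":[0,0,0]}]'; python3 -c "
from h import *
go([.5212,.0592,.018],[180,0,-163.9])"
```

```text
time_s: 8.95
tool_pos: [0.5182, 0.0611, 0.0175]
tool_rot: [-179.9, 0.2, -164.0]
force: [0.4, -1.4, 0.7]
opening: 0.0497
t=8.95 pos [0.5182 0.0611 0.0175] rot [-179.91    0.24 -163.97] F [ 0.4 -1.4  0.7] op 0.0497
  shift [-0.24, -0.27, -0.05] turn [-0.002, 0.004, -0.001]
```

```bash
python3 -m jog '[{"jaw":-0.2,"translation":[0,0.1,0],"turn":[0,0,0]},{"jaw":-0.2,"translation":[0,0.1,0],"turn":[0,0,0]}]'; python3 -m jog '[{"jaw":-0.2,"translation":[0,0.1,0],"turn":[0,0,0]},{"jaw":-0.2,"translation":[0,0.1,0],"turn":[0,0,0]}]'; python3 -c "
from h import *
grab('6');go([.5212,.0592,.018],[180,0,-163.9])"
```

```text
time_s: 9.2
tool_pos: [0.5181, 0.0615, 0.0175]
tool_rot: [-179.9, 0.3, -163.9]
force: [1.3, -7.1, -0.8]
opening: 0.05
time_s: 9.45
tool_pos: [0.5181, 0.0615, 0.0175]
tool_rot: [-179.8, 0.3, -163.9]
force: [2.2, -9.2, -0.8]
opening: 0.0496
t=9.50 pos [0.5181 0.0615 0.0176] rot [-179.78    0.26 -163.9 ] F [ 2.2 -8.7 -1. ] op 0.0495
  shift [-0.23, -0.31, -0.04] turn [-0.004, 0.004, -0.0]
```

View pics/wrist6.png

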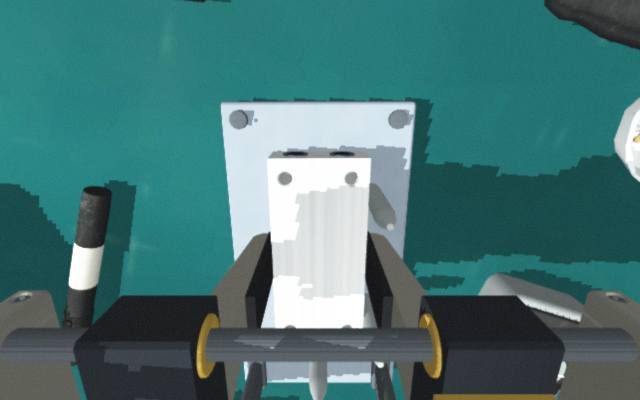

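```bash
python3 -m jog '[{"jaw":-0.2,"translation":[-0.1,0.02,0],"turn":[0,0,0]},{"jaw":-0.2,"translation":[-0.2,0.02,0],"turn":[0,0,0]},{"jaw":-0.2,"translation":[-0.25,0.02,0],"turn":[0,0,0]},{"jaw":-0.2,"translation":[-0.25,0.02,0],"turn":[0,0,0]}]'; python3 -m jog '[{"jaw":-0.2,"translation":[-0.1,0.02,0],"turn":[0,0,0]},{"jaw":-0.2,"translation":[-0.1,0.02,0],"turn":[0,0,0]}]';python3 -m jog '[{"jaw":-0.2,"translation":[-0.1,0.02,0],"turn":[0,0,0]},{"jaw":-0.2,"translation":[-0.1,0.02,0],"turn":[0,0,0]}]'; python3 -c "
from h import *
grab('7');go([.5212,.0592,.018],[180,0,-163.9])"
```

```text
time_s: 10.0
tool_pos: [0.5183, 0.0615, 0.0175]
tool_rot: [-179.8, 0.0, -163.9]
force: [-6.6, -7.7, 8.6]
opening: 0.0498
time_s: 10.25
tool_pos: [0.5182, 0.0615, 0.0175]
tool_rot: [-179.8, -0.1, -163.9]
force: [-4.2, -4.9, 4.6]
opening: 0.0499
time_s: 10.5
tool_pos: [0.5182, 0.0615, 0.0175]
tool_rot: [-179.8, -0.2, -163.9]
force: [-4.1, -5.7, 4.7]
opening: 0.0503
t=10.55 pos [0.5182 0.0615 0.0175] rot [-179.75   -0.21 -163.87] F [-3.8 -5.8  4.1] op 0.0499
  shift [-0.23, -0.3, -0.05] turn [-0.004, -0.004, 0.001]
```

```bash
python3 -m jog '[{"jaw":-0.2,"translation":[0,-0.1,-0.03],"turn":[0,0,0]},{"jaw":-0.2,"translation":[-0.1,-0.1,-0.03],"turn":[0,0,0]},{"jaw":-0.2,"translation":[-0.2,-0.1,-0.03],"turn":[0,0,0]},{"jaw":-0.2,"translation":[-0.3,-0.1,-0.03],"turn":[0,0,0]},{"jaw":-0.2,"translation":[-0.3,-0.1,-0.03],"turn":[0,0,0]}]';  python3 -c "
from h import *
grab('8',('wrist','side','scene'));go([.5212,.0592,.018],[180,0,-163.9])
for n,(a,b,c,e) in dict(scene=(240,150,360,260),side=(250,160,370,270)).items():
    im=cv2.imread(f'pics/{n}8.png')[b:e,a:c];cv2.imwrite(f'pics/{n}8z.png',cv2.resize(im,None,fx=5,fy=5,interpolation=cv2.INTER_CUBIC))"
```

```text
time_s: 11.18
tool_pos: [0.5215, 0.0614, 0.0178]
tool_rot: [-179.8, -0.2, -163.9]
force: [-0.1, -0.3, -4.2]
opening: 0.0497
t=11.32 pos [0.5214 0.0614 0.0178] rot [-179.75   -0.21 -163.87] F [ 0.2  0.2 -3.4] op 0.0495
  shift [0.07, -0.2, -0.02] turn [-0.004, -0.004, 0.001]
```

View pics/side8z.png

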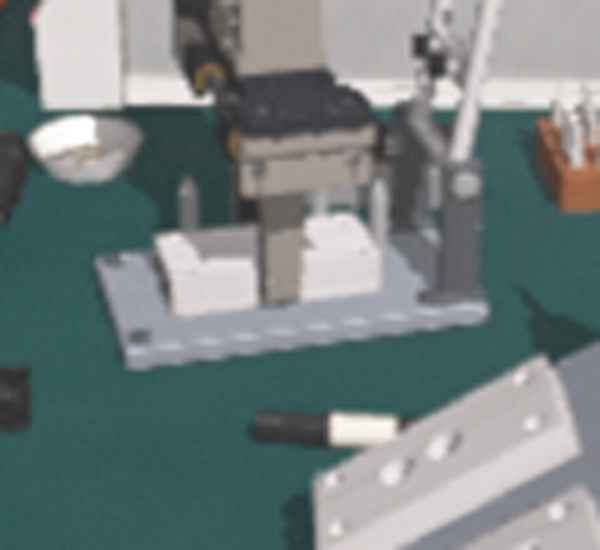

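View pics/scene8z.png

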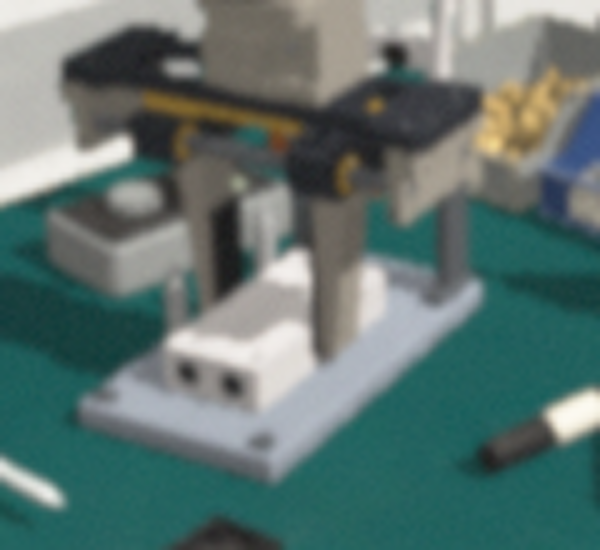

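```bash
python3 -m jog '[{"jaw":-0.2,"translation":[-0.1,0,0],"turn":[0,0,0]},{"jaw":-0.2,"translation":[-0.2,0,0],"turn":[0,0,0]},{"jaw":-0.2,"translation":[-0.2,0,0],"turn":[0,0,0]}]'; python3 -m jog '[{"jaw":-0.2,"translation":[-0.1,0,0],"turn":[0,0,0]},{"jaw":-0.2,"translation":[-0.1,0,0],"turn":[0,0,0]}]'; python3 -m jog '[{"jaw":-0.2,"translation":[-0.1,0,0],"turn":[0,0,0]},{"jaw":-0.2,"translation":[-0.1,0,0],"turn":[0,0,0]}]'; python3 -c "
from h import *
go([.5212,.0592,.018],[180,0,-163.9])"
```

```text
time_s: 11.7
tool_pos: [0.5225, 0.0617, 0.0176]
tool_rot: [-179.8, -0.3, -163.9]
force: [-4.0, -1.6, -2.2]
opening: 0.0494
time_s: 11.95
tool_pos: [0.5225, 0.0617, 0.0176]
tool_rot: [-179.8, -0.4, -163.9]
force: [-6.1, -2.4, 1.4]
opening: 0.0495
time_s: 12.2
tool_pos: [0.5225, 0.0617, 0.0176]
tool_rot: [-179.8, -0.5, -163.9]
force: [-5.9, -2.3, 2.9]
opening: 0.05
t=12.20 pos [0.5225 0.0617 0.0176] rot [-179.77   -0.51 -163.86] F [-5.9 -2.3  2.9] op 0.05
  shift [0.19, -0.21, -0.04] turn [-0.004, -0.009, 0.001]
```

```bash
python3 -m jog '[{"jaw":-0.2,"translation":[0.02,0.1,-0.01],"turn":[-0.004,-0.009,0]},{"jaw":-0.2,"translation":[0.02,0.15,0.03],"turn":[-0.004,-0.009,0]},{"jaw":-0.2,"translation":[0.02,0.15,0.03],"turn":[-0.004,-0.009,0]}]'; python3 -c "
from h import *
go([.5212,.0592,.018],[180,0,-163.9])"; python3 -m jog '[{"jaw":0.1,"translation":[0,0,0],"turn":[0,0,0]},{"jaw":0.4,"translation":[0,0,0],"turn":[0,0,0]},{"jaw":0.4,"translation":[0,0,0],"turn":[0,0,0]},{"jaw":0.4,"translation":[0,0,-3],"turn":[0,0,0]},{"jaw":0.4,"translation":[0,0,-8],"turn":[0,0,0]},{"jaw":0.4,"translation":[0,0,-12],"turn":[0,0,0]},{"jaw":0.4,"translation":[0,0,-15],"turn":[0,0,0]},{"jaw":0.4,"translation":[0,0,-15],"turn":[0,0,0]}]';python3 -c "
from h import *
grab('9',('wrist','side','scene'));go([.5225,.0617,.18],[180,0,-163.9])
for n,(a,b,c,e) in dict(scene=(240,150,360,260),side=(250,160,370,270)).items():
    im=cv2.imread(f'pics/{n}9.png')[b:e,a:c];cv2.imwrite(f'pics/{n}9z.png',cv2.resize(im,None,fx=5,fy=5,interpolation=cv2.INTER_CUBIC))"
```

```text
time_s: 12.58
tool_pos: [0.5222, 0.0627, 0.0175]
tool_rot: [-180.0, 0.0, -163.8]
force: [-1.6, -5.1, 0.4]
opening: 0.0498
t=12.57 pos [0.5222 0.0627 0.0175] rot [-1.7996e+02  3.0000e-02 -1.6384e+02] F [-1.6 -5.1  0.4] op 0.0498
  shift [0.2, -0.31, -0.05] turn [-0.001, 0.0, 0.001]
time_s: 13.58
tool_pos: [0.5238, 0.0631, 0.1698]
tool_rot: [-179.9, 0.3, -163.8]
force: [0.7, 0.3, -0.8]
opening: 0.0643
t=13.72 pos [0.5215 0.0627 0.1664] rot [-1.7997e+02 -5.0000e-02 -1.6384e+02] F [0.3 0.1 0.5] op 0.0644
  shift [-0.07, -0.13, -1.36] turn [-0.0, -0.001, 0.001]
```

View pics/side9z.png

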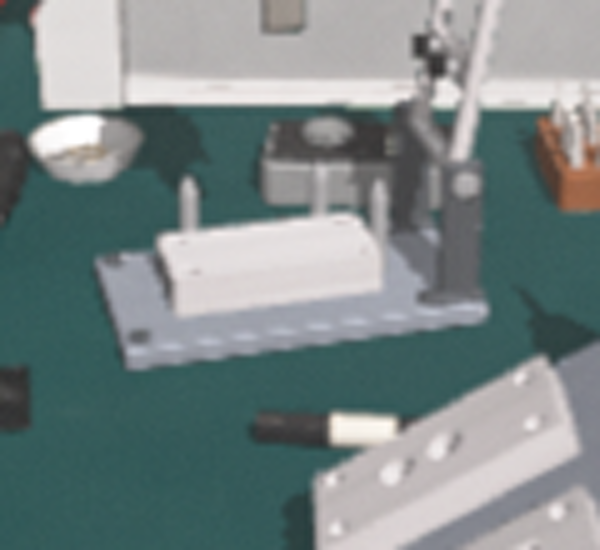

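View pics/wrist9.png

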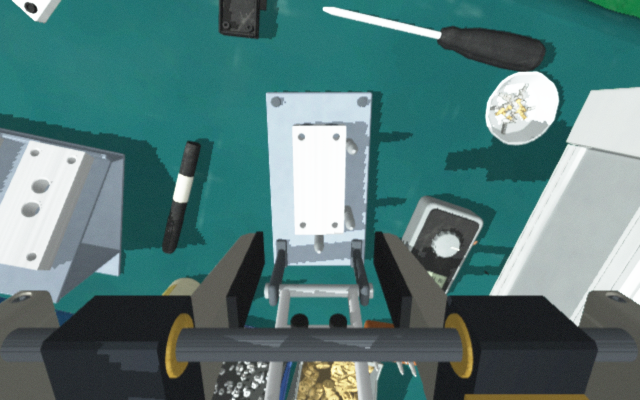

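```bash
cat > pile.py <<'E'
from meas import *
E
cat > pl.py <<'E'
from h import *
import sys
def top(n,zt,tol=.004):
    d,po=load(n);P=cloud(d,po);x,y,z=P[...,0],P[...,1],P[...,2]
    m=(abs(z-zt)<tol)&(abs(x-.5212)<.09)&(abs(y-.06)<.06)
    m=cv2.morphologyEx(m.astype(np.uint8),cv2.MORPH_OPEN,np.ones((5,5) if 'wrist' in n else (3,3),np.uint8))
    k,l,st,ce=cv2.connectedComponentsWithStats(m);i=1+np.argmax(st[1:,4]);q=P[l==i]
    A=np.c_[q[:,:2]-q[:,:2].mean(0),np.ones(len(q))];c=np.linalg.lstsq(A,q[:,2],rcond=None)[0]
    r=cv2.minAreaRect(q[:,:2].astype(np.float32)*1000)
    print(n,st[i].tolist(),'z %.1f tilt deg %s'%(c[2]*1e3,np.round(np.degrees(c[:2]),2)),'c',np.round(r[0],1),np.round(r[1],1),round(r[2],2))
for n in sys.argv[2:]: top(n,float(sys.argv[1]))
E
python3 pl.py .034 wrist9 side9 scene9
python3 - <<'E'
from h import *
# rack plates: depth clouds
for n in ('wrist20','wrist1','scene0','side0'):
    d,po=load(n);P=cloud(d,po);x,y,z=P[...,0],P[...,1],P[...,2]
    # rack face region
    m=(x>.5)&(x<.8)&(y>-.4)&(y<-.08)&(z>.015)
    q=P[m]
    gx,gy=np.gradient(np.where(np.isfinite(z),z,0))
    for zz in [0]:
        # RANSAC planes
        rng=np.random.default_rng(0);rem=q.copy()
        for it in range(3):
            best=0
            for _ in range(800):
                a=rem[rng.choice(len(rem),3,False)];nn=np.cross(a[1]-a[0],a[2]-a[0]);L=np.linalg.norm(nn)
                if L<1e-5: continue
                nn/=L; nn*=np.sign(nn[2]);
                if not(.7<nn[2]<.95): continue
                I=abs((rem-a[0])@nn)<.0015
                if I.sum()>best: best=I.sum();bi=I
            s=rem[bi];c=s.mean(0);nn=np.linalg.svd(s-c)[2][2];nn*=np.sign(nn[2])
            print(n,bi.sum(),'n',np.round(nn,3),'tilt %.1f'%np.degrees(np.arccos(nn[2])),'az %.1f'%np.degrees(np.arctan2(-nn[1],-nn[0])),'c',np.round(c,4),'off %.4f'%(nn@(c-[.63,-.25,.06])))
            rem=rem[~bi]
E
```

```text
wrist9 [292, 125, 54, 110, 5370] z 34.9 tilt deg [0.   0.02] c [522.1  61. ] [111.9  50.1] 16.22
side9 [281, 202, 44, 15, 419] z 33.1 tilt deg [-0.03  0.44] c [521.2  61.4] [111.   57.4] 15.35
scene9 [273, 201, 44, 25, 569] z 34.5 tilt deg [0.12 0.87] c [523.6  64.1] [116.9  56.4] 16.11
wrist20 6628 n [-0.529 -0.035  0.848] tilt 32.0 az 3.8 c [ 0.6449 -0.2149  0.0769] off 0.0052
wrist20 6545 n [0.625 0.21  0.752] tilt 41.2 az -161.5 c [ 0.5752 -0.1078  0.3872] off 0.2417
wrist20 4348 n [-0.525 -0.076  0.848] tilt 32.0 az 8.2 c [ 0.6103 -0.2179  0.0716] off 0.0178
wrist1 7089 n [-0.529 -0.032  0.848] tilt 32.0 az 3.5 c [ 0.6419 -0.219   0.075 ] off 0.0054
wrist1 4865 n [-0.523 -0.072  0.849] tilt 31.9 az 7.9 c [ 0.6102 -0.2184  0.0721] off 0.0183
wrist1 959 n [-0.525 -0.074  0.848] tilt 32.0 az 8.1 c [ 0.6049 -0.2326  0.065 ] off 0.0161
scene0 1707 n [-0.519 -0.086  0.85 ] tilt 31.8 az 9.4 c [ 0.6235 -0.2251  0.0784] off 0.0169
scene0 1290 n [-0.498 -0.034  0.867] tilt 29.9 az 3.9 c [ 0.6419 -0.2377  0.0726] off 0.0046
scene0 910 n [-0.538 -0.046  0.841] tilt 32.7 az 4.9 c [ 0.6569 -0.2428  0.0836] off 0.0051
side0 1565 n [-0.522 -0.075  0.85 ] tilt 31.8 az 8.2 c [ 0.6234 -0.2348  0.0767] off 0.0165
side0 1643 n [-0.529 -0.034  0.848] tilt 32.0 az 3.7 c [ 0.647  -0.2507  0.0752] off 0.0040
side0 412 n [-0.416  0.019  0.909] tilt 24.6 az -2.6 c [ 0.7773 -0.2436  0.2855] off 0.1438
```

```bash
cat > rack.py <<'E'
from h import *
import sys
az=np.radians(3.7);t=np.radians(32)
U=np.array([np.cos(t)*np.cos(az),np.cos(t)*np.sin(az),np.sin(t)]);V=np.array([-np.sin(az),np.cos(az),0]);N=np.cross(U,V)
O=np.array([.63,-.25,.06])
if __name__=='__main__':
  for n in sys.argv[1:]:
    d,po=load(n);P=cloud(d,po);Q=(P-O)@np.c_[U,V,N]
    u,v,h=Q[...,0],Q[...,1],Q[...,2]
    inr=(abs(u)<.12)&(abs(v)<.15)
    f=inr&(abs(h-.005)<.002);print(n,'face h',np.median(h[f])*1e3 if f.any() else None)
    m=inr&(h>.012)&(h<.026)&(d['img'].min(2)>90)
    m=cv2.morphologyEx(m.astype(np.uint8),cv2.MORPH_OPEN,np.ones((3,3),np.uint8))
    k,l,st,ce=cv2.connectedComponentsWithStats(m)
    for i in range(1,k):
        if st[i,4]>150:
            q=Q[l==i];r=cv2.minAreaRect(q[:,:2].astype(np.float32)*1000);c=np.array([r[0][0]/1e3,r[0][1]/1e3,np.median(q[:,2])])
            A=np.c_[q[:,:2]-q[:,:2].mean(0),np.ones(len(q))];pl=np.linalg.lstsq(A,q[:,2],rcond=None)[0]
            print(' ',st[i].tolist(),'h %.1f'%(c[2]*1e3),'tilt',np.round(np.degrees(pl[:2]),2),'uv',np.round(r[0],1),np.round(r[1],1),round(r[2],1),'world top centre',np.round(O+c@np.array([U,V,N]),4))
E
python3 rack.py wrist20 wrist1 scene0 side0 side1
```

```text
wrist20 face h 5.302904807129752
  [376, 96, 164, 97, 6567] h 18.4 tilt [0.08 1.96] uv [-16.8  28.4] [159.5 115. ] 89.7 world top centre [ 0.6042 -0.2232  0.0667]
wrist1 face h 5.244377767616918
  [420, 27, 83, 95, 3678] h 21.1 tilt [ 0.02 -0.45] uv [-17.1  58.2] [114.8  76.3] 0.2 world top centre [ 0.6006 -0.1936  0.0688]
  [479, 45, 92, 88, 3017] h 17.2 tilt [ 0.13 -0.27] uv [-17.2 -20.7] [115.6  63.9] 1.0 world top centre [ 0.6077 -0.2722  0.0655]
scene0 face h 4.818643028842093
  [379, 198, 48, 54, 1271] h 20.4 tilt [0.89 1.42] uv [-17.2  70.7] [115.5  52.9] 0.6 world top centre [ 0.6    -0.181   0.0682]
  [417, 212, 51, 55, 1196] h 16.6 tilt [ 0.2  -0.01] uv [-17.5 -15.3] [ 51.3 115.4] 89.5 world top centre [ 0.6074 -0.2668  0.0648]
side0 face h 4.1612207512718875
  [313, 232, 50, 41, 916] h 19.7 tilt [0.05 2.86] uv [-17.2  70.2] [111.5  53. ] 0.2 world top centre [ 0.6005 -0.1815  0.0676]
  [315, 258, 56, 44, 986] h 15.7 tilt [0.08 0.49] uv [-17.5 -15.1] [ 54.1 112.9] 88.5 world top centre [ 0.6078 -0.2666  0.064 ]
side1 face h 4.165574945130495
  [313, 232, 50, 41, 916] h 19.7 tilt [-0.07  2.69] uv [-17.5  70.4] [112.3  54.7] 0.5 world top centre [ 0.6002 -0.1814  0.0674]
  [315, 258, 56, 45, 967] h 15.8 tilt [0.04 0.26] uv [-17.6 -14.9] [ 56.4 112.8] 87.7 world top centre [ 0.6078 -0.2663  0.0641]
```

```bash
cat > rk.py <<'E'
from rack import *
R=np.c_[-U,V,-N]
def tgt(u,v,h): return O+U*u+V*v+N*h
u,v,h=[float(a)/1e3 for a in sys.argv[1:4]]
p=tgt(u,v,h);print(np.round(p,4));go(p,R)
E
python3 rk.py -17.5 -16 95
python3 -c "
from h import *
for n in ('wrist20','scene0','side0'):
    d,po=load(n);P=cloud(d,po);m=(P[...,2]>.03)&(P[...,2]<.2)&(P[...,0]>.58)&(P[...,0]<.78)&(P[...,1]>-.09)&(P[...,1]<.04);print(n,m.sum(),np.percentile(P[m],[2,50,98],axis=0).round(3).tolist())"
```

```text
[ 0.566  -0.2702  0.1313]
t=13.72 pos [0.5215 0.0627 0.1664] rot [-1.7997e+02 -5.0000e-02 -1.6384e+02] F [0.3 0.1 0.5] op 0.0644
  shift [4.98, -33.21, 3.53] turn [0.06, -0.557, 0.212]
wrist20 1559 [[0.623, -0.073, 0.037], [0.699, -0.053, 0.084], [0.716, 0.038, 0.123]]
scene0 1720 [[0.686, -0.089, 0.032], [0.766, -0.062, 0.093], [0.771, 0.006, 0.195]]
side0 904 [[0.622, -0.088, 0.032], [0.714, -0.066, 0.079], [0.77, 0.038, 0.194]]
```

```bash
python3 -m jog '[{"jaw":0.35,"translation":[1,-5,0],"turn":[0,0,0]},{"jaw":0.35,"translation":[2,-11,0],"turn":[0.02,-0.15,0.06]},{"jaw":0.35,"translation":[3,-17,1],"turn":[0.03,-0.3,0.12]},{"jaw":0.35,"translation":[4,-23,2],"turn":[0.05,-0.45,0.17]},{"jaw":0.35,"translation":[5,-29,3],"turn":[0.06,-0.557,0.212]},{"jaw":0.35,"translation":[4.98,-33.2,3.5],"turn":[0.06,-0.557,0.212]},{"jaw":0.35,"translation":[4.98,-33.2,3.5],"turn":[0.06,-0.557,0.212]},{"jaw":0.35,"translation":[4.98,-33.2,3.5],"turn":[0.06,-0.557,0.212]},{"jaw":0.35,"translation":[4.98,-33.2,3.5],"turn":[0.06,-0.557,0.212]}]' 30
python3 -c "
from h import *
grab('10')"; python3 rk.py -17.5 -16 95;python3 rack.py wrist10
```

```text
time_s: 14.85
tool_pos: [0.5651, -0.269, 0.1303]
tool_rot: [179.9, 31.9, -176.3]
force: [-0.0, 0.6, -0.7]
opening: 0.062
[ 0.566  -0.2702  0.1313]
t=14.90 pos [ 0.5653 -0.2686  0.1307] rot [ 179.91   31.9  -176.28] F [-0.   0.8  0.9] op 0.0621
  shift [-0.08, -0.16, -0.02] turn [0.002, -0.002, 0.0]
wrist10 face h 5.024276540746487
  [275, 134, 206, 136, 14674] h 18.2 tilt [0.8  2.02] uv [-17.5  30.3] [160.2 114.7] 90.0 world top centre [ 0.6036 -0.2214  0.0661]
```

View pics/wrist10.png

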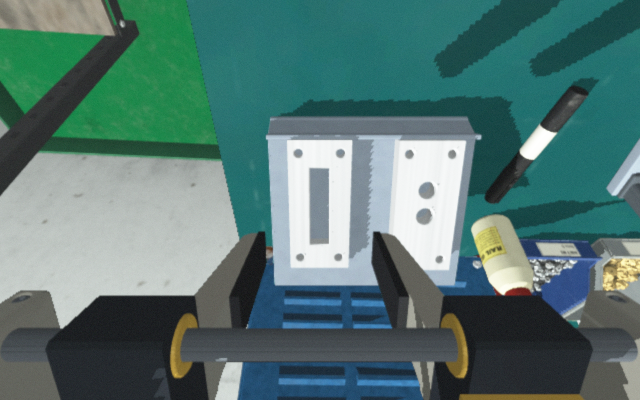

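```bash
cat > rack2.py <<'E'
from rack import *
for n in sys.argv[1:]:
    d,po=load(n);P=cloud(d,po);Q=(P-O)@np.c_[U,V,N];I=d['img'].astype(int)
    white=(I.min(2)>150)&(I.max(2)-I.min(2)<14)
    for lab,hh in (('channel',.017),('cover',.021)):
        m=white&(abs(Q[...,2]-hh)<.0019)&(abs(Q[...,0])<.12)&(abs(Q[...,1])<.15)
        m=cv2.morphologyEx(m.astype(np.uint8),cv2.MORPH_OPEN,np.ones((5,5),np.uint8))
        k,l,st,ce=cv2.connectedComponentsWithStats(m)
        if k<2: continue
        i=1+np.argmax(st[1:,4]);q=Q[l==i];r=cv2.minAreaRect(q[:,:2].astype(np.float32)*1000)
        print(n,lab,st[i].tolist(),'h %.1f'%(np.median(q[:,2])*1e3),np.round(r[0],1),np.round(r[1],1),round(r[2],1))
E
python3 rack2.py wrist10 wrist1 wrist20
```

```text
wrist10 channel [288, 140, 64, 127, 5826] h 17.1 [-15.8 -15.5] [109.6  50.1] 0.0
wrist10 cover [393, 140, 72, 130, 6759] h 21.0 [-15.6  70.5] [111.  51.] 0.1
wrist1 channel [489, 50, 74, 75, 1728] h 17.4 [-13.8 -15.5] [107.5  50.7] 0.0
wrist1 cover [429, 30, 64, 88, 2535] h 21.2 [-15.6  70.6] [110.9  50.2] 0.3
wrist20 channel [455, 116, 81, 75, 2169] h 17.4 [-15.1 -15.4] [110.7  51.2] 0.0
wrist20 cover [388, 100, 74, 79, 2834] h 21.3 [-15.3  70.5] [110.7  50.4] 0.2
```

```bash
python3 rk.py -15.6 -15.5 11.5
```

```text
[ 0.6117 -0.2667  0.0615]
t=14.90 pos [ 0.5653 -0.2686  0.1307] rot [ 179.91   31.9  -176.28] F [-0.   0.8  0.9] op 0.0621
  shift [-0.28, -0.12, 8.33] turn [0.002, -0.002, 0.0]
```

```bash
python3 -m jog '[{"jaw":0.35,"translation":[-0.28,-0.12,3],"turn":[0.002,-0.002,0]},{"jaw":0.35,"translation":[-0.28,-0.12,6],"turn":[0.002,-0.002,0]},{"jaw":0.35,"translation":[-0.28,-0.12,7.8],"turn":[0.002,-0.002,0]},{"jaw":0.35,"translation":[-0.28,-0.12,8.3],"turn":[0.002,-0.002,0]},{"jaw":0.35,"translation":[-0.28,-0.12,8.3],"turn":[0.002,-0.002,0]},{"jaw":0.35,"translation":[-0.28,-0.12,8.3],"turn":[0.002,-0.002,0]}]'
python3 -c "
from h import *
grab('11')"; python3 rk.py -15.6 -15.5 10.5
```

```text
time_s: 15.65
tool_pos: [0.618, -0.2658, 0.0731]
tool_rot: [180.0, 30.5, -176.7]
force: [-0.2, 1.2, 0.3]
opening: 0.062
[ 0.6122 -0.2667  0.0606]
t=15.70 pos [ 0.6181 -0.2659  0.0731] rot [ 179.98   30.46 -176.73] F [-0.5 -0.4  0.3] op 0.0621
  shift [1.14, -0.04, 0.78] turn [-0.004, -0.027, -0.006]
```

View pics/wrist11.png

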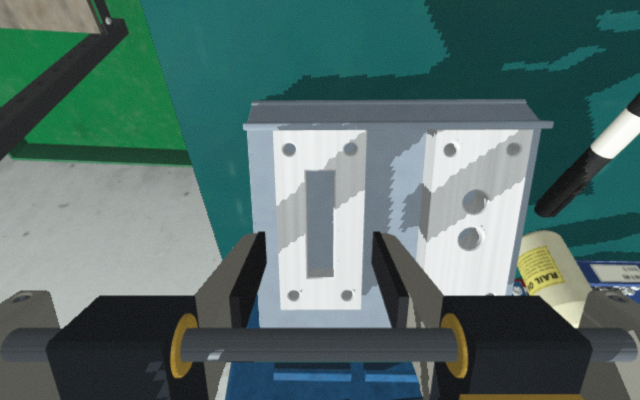

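```bash
python3 -c "
from rig import sense
import numpy as np
s=sense();print(np.round(s['q'],2),np.round(s['dq'],2),np.round(s['joint_efforts'],1))"; python3 -m jog '[{"jaw":0.35,"translation":[1.1,0,-0.5],"turn":[-0.004,-0.027,-0.006]},{"jaw":0.35,"translation":[1.1,0,-0.5],"turn":[-0.004,-0.027,-0.006]},{"jaw":0.35,"translation":[1.1,0,-0.5],"turn":[-0.004,-0.027,-0.006]}]';python3 -c "
from rig import sense
import numpy as np
s=sense();print(np.round(s['q'],2),np.round(s['dq'],2),np.round(s['joint_efforts'],1))"; python3 rk.py -15.6 -15.5 11.5
```

```text
[ -32.53   26.18  114.8    53.03   21.81 -172.83] [-0.01  0.07  0.04  0.15 -0.05  0.02] [  0.2 -55.8 -23.    1.   -0.3  -0. ]
time_s: 16.08
tool_pos: [0.6116, -0.2659, 0.0814]
tool_rot: [179.9, 30.7, -176.7]
force: [0.8, 0.3, -0.2]
opening: 0.0618
[ -33.04   25.02  115.42   52.72   22.41 -172.83] [ 0.23  0.43 -0.2  -0.01 -0.05  0.03] [ -0.1 -55.4 -23.2   1.   -0.3  -0. ]
[ 0.6117 -0.2667  0.0615]
t=16.07 pos [ 0.6116 -0.2659  0.0814] rot [ 179.93   30.71 -176.73] F [ 0.8  0.3 -0.2] op 0.0618
  shift [1.01, -0.08, 1.72] turn [-0.003, -0.023, -0.006]
```

```bash
python3 -m jog '[{"jaw":0.35,"translation":[0,0,-2],"turn":[0,0,0]},{"jaw":0.35,"translation":[0,0,-5],"turn":[0,0,0.18]},{"jaw":0.35,"translation":[0,0,-7],"turn":[0,0,0.36]},{"jaw":0.35,"translation":[0,0,-7],"turn":[0,0,0.54]},{"jaw":0.35,"translation":[0,0,-7],"turn":[0,0,0.72]},{"jaw":0.35,"translation":[0,0,-7],"turn":[0,0,0.9]},{"jaw":0.35,"translation":[0,0,-7],"turn":[0,0,1.08]},{"jaw":0.35,"translation":[0,0,-7],"turn":[0,0,1.26]},{"jaw":0.35,"translation":[0,0,-7],"turn":[0,0,1.44]},{"jaw":0.35,"translation":[0,0,-7],"turn":[0,0,1.62]}]'
sed -i 's/R=np.c_\[-U,V,-N\]/R=np.c_[U,-V,-N]/' rk.py; python3 rk.py -15.6 -15.5 80
```

```text
time_s: 17.32
tool_pos: [0.5758, -0.268, 0.1415]
tool_rot: [149.3, -1.7, 90.6]
force: [-0.4, 0.5, 1.1]
opening: 0.0622
[ 0.5755 -0.2691  0.1196]
t=17.32 pos [ 0.5758 -0.268   0.1415] rot [149.35  -1.68  90.59] F [-0.4  0.5  1.1] op 0.0622
  shift [-0.17, -1.15, 1.86] turn [-0.015, 0.02, 1.509]
```

```bash
python3 -m jog '[{"jaw":0.35,"translation":[-0.17,-1.15,1.8],"turn":[0,0,0.18]},{"jaw":0.35,"translation":[-0.17,-1.15,1.8],"turn":[0,0,0.36]},{"jaw":0.35,"translation":[-0.17,-1.15,1.8],"turn":[0,0,0.54]},{"jaw":0.35,"translation":[-0.17,-1.15,1.8],"turn":[0,0,0.72]},{"jaw":0.35,"translation":[-0.17,-1.15,1.8],"turn":[0,0,0.9]},{"jaw":0.35,"translation":[-0.17,-1.15,1.8],"turn":[0,0,1.08]},{"jaw":0.35,"translation":[-0.17,-1.15,1.8],"turn":[0,0,1.26]},{"jaw":0.35,"translation":[-0.17,-1.15,1.8],"turn":[0,0,1.44]},{"jaw":0.35,"translation":[-0.17,-1.15,1.8],"turn":[-0.015,0.02,1.51]},{"jaw":0.35,"translation":[-0.17,-1.15,1.8],"turn":[-0.015,0.02,1.51]}]'
python3 -c "
from h import *
from rig import sense
grab('12');print(np.round(sense()['q'],1))"; python3 rk.py -15.6 -15.5 11.5; python3 rack2.py wrist12
```

```text
time_s: 18.58
tool_pos: [0.5748, -0.269, 0.1198]
tool_rot: [-179.9, -32.0, 3.6]
force: [0.1, -0.3, 1.0]
opening: 0.062
[-36.3  19.3 118.4  51.5  25.8   5.9]
[ 0.6117 -0.2667  0.0615]
t=18.62 pos [ 0.575  -0.2691  0.1199] rot [179.99 -31.95   3.72] F [ 1.  -0.2  0.5] op 0.062
  shift [0.03, 0.0, 6.91] turn [-0.0, 0.001, 0.0]
wrist12 channel [283, 138, 69, 135, 6667] h 17.3 [-15.4 -15.3] [ 50.  110.4] 89.9
wrist12 cover [163, 139, 77, 136, 7602] h 21.2 [-15.3  70.7] [ 51.2 110.1] 89.6
```

View pics/wrist12.png

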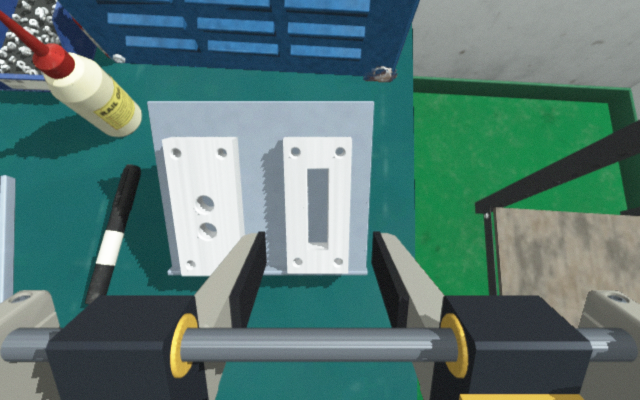

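Now the pose is exact, with the channel plate at px (283–352, 138–273) and measured consistently. Descend.

```bash
python3 -m jog '[{"jaw":0.35,"translation":[0,0,3],"turn":[0,0,0]},{"jaw":0.35,"translation":[0,0,5.5],"turn":[0,0,0]},{"jaw":0.35,"translation":[0.02,0,6.6],"turn":[0,0,0]},{"jaw":0.35,"translation":[0.02,0,6.9],"turn":[0,0,0]},{"jaw":0.35,"translation":[0.02,0,6.9],"turn":[0,0,0]},{"jaw":0.35,"translation":[0.02,0,6.9],"turn":[0,0,0]}]'
python3 rk.py -15.6 -15.5 10.5
```

```text
time_s: 19.38
tool_pos: [0.6116, -0.267, 0.0622]
tool_rot: [180.0, -32.0, 3.7]
force: [-0.4, 0.4, 0.4]
opening: 0.0624
[ 0.6122 -0.2667  0.0606]
t=19.38 pos [ 0.6116 -0.267   0.0622] rot [179.96 -31.99   3.74] F [-0.4  0.4  0.4] op 0.0624
  shift [-0.03, -0.02, 0.17] turn [0.0, 0.0, 0.001]
```

```bash
python3 -m jog '[{"jaw":0.35,"translation":[0,0,0.14],"turn":[0,0,0]},{"jaw":0.35,"translation":[0,0,0.14],"turn":[0,0,0]}]'; python3 -m jog '[{"jaw":-0.3,"translation":[0,0,0],"turn":[0,0,0]},{"jaw":-0.3,"translation":[0,0,0],"turn":[0,0,0]},{"jaw":-0.3,"translation":[0,0,0],"turn":[0,0,0]},{"jaw":-0.3,"translation":[0,0,0],"turn":[0,0,0]}]' 30
python3 rk.py -15.6 -15.5 40
```

```text
time_s: 19.62
tool_pos: [0.6124, -0.2671, 0.0614]
tool_rot: [179.9, -32.0, 3.7]
force: [0.2, 0.6, 0.0]
opening: 0.062
time_s: 20.12
tool_pos: [0.6123, -0.267, 0.0615]
tool_rot: [179.9, -32.0, 3.7]
force: [-2.1, 1.0, 3.9]
opening: 0.0492
[ 0.5966 -0.2677  0.0857]
t=20.12 pos [ 0.6123 -0.267   0.0615] rot [179.94 -32.02   3.75] F [-2.1  1.   3.9] op 0.0492
  shift [-0.05, -0.03, -2.88] turn [0.001, -0.0, 0.001]
```

```bash
python3 -m jog '[{"jaw":-0.3,"translation":[0,0,-1],"turn":[0,0,0]},{"jaw":-0.3,"translation":[0,0,-4],"turn":[0,0,0]},{"jaw":-0.3,"translation":[0,0,-8],"turn":[0,0,0]},{"jaw":-0.3,"translation":[0,0,-9],"turn":[0,0,0]},{"jaw":-0.3,"translation":[0,0,-9],"turn":[0,0,0]}]'; python3 - <<'E'
from h import *
a=np.radians(16.15);E=np.array([[np.cos(a),np.sin(a)],[-np.sin(a),np.cos(a)]])
for n in ('side0','scene0','side9','wrist20'):
    d,po=load(n);P=cloud(d,po);Q=(P[...,:2]-[.522,.0612])@E.T;z=P[...,2]
    for lo in range(90,215,15):
        k=(z*1e3>lo)&(z*1e3<lo+15)&(Q[...,0]>.04)&(Q[...,0]<.22)&(abs(Q[...,1])<.06)
        if k.sum()>3: print(n,lo,k.sum(),'x',np.round(1e3*np.percentile(Q[k][:,0],[2,50,98])),'y',np.round(1e3*np.percentile(Q[k][:,1],[2,98])))
E
python3 -c "
from h import *
go([.50,-.10,.17],[180,0,16.2]); go([.5222,.0614,.15],[180,0,16.2]); go([.5222,.0614,.15],[180,0,-163.8])"
```

```text
time_s: 20.75
tool_pos: [0.5648, -0.2704, 0.1383]
tool_rot: [179.9, -32.1, 3.8]
force: [-0.4, -0.4, -1.4]
opening: 0.0497
side0 90 46 x [88. 92. 99.] y [-36.  32.]
side0 105 34 x [ 91.  94. 102.] y [-36.  33.]
side0 120 86 x [ 81.  95. 103.] y [-37.  28.]
side0 135 77 x [ 83.  99. 106.] y [-36.  32.]
side0 150 52 x [ 98. 102. 108.] y [-36.  33.]
side0 165 54 x [102. 106. 112.] y [-36.  32.]
side0 180 166 x [105. 123. 138.] y [-38.  32.]
side0 195 14 x [106. 110. 115.] y [-36.  31.]
scene0 90 62 x [83. 90. 97.] y [-45.  42.]
scene0 105 58 x [ 91.  94. 102.] y [-36.  33.]
scene0 120 118 x [ 80.  95. 102.] y [-35.  34.]
scene0 135 120 x [ 82.  98. 108.] y [-35.  33.]
scene0 150 60 x [ 99. 102. 108.] y [-36.  34.]
scene0 165 58 x [101. 104. 112.] y [-36.  33.]
scene0 180 175 x [104. 129. 137.] y [-36.  33.]
scene0 195 22 x [106. 109. 123.] y [-35.  35.]
side9 90 48 x [ 88.  92. 100.] y [-38.  32.]
side9 105 32 x [ 91.  94. 101.] y [-38.  32.]
side9 120 83 x [ 81.  95. 103.] y [-36.  26.]
side9 135 81 x [ 83.  98. 106.] y [-36.  32.]
side9 150 50 x [ 98. 103. 109.] y [-37.  32.]
side9 165
[... 283 characters left out ...]
135 1170 x [ 83.  99. 106.] y [-36.  30.]
wrist20 150 278 x [ 99. 102. 109.] y [-36.  33.]
wrist20 165 332 x [102. 105. 112.] y [-36.  32.]
wrist20 180 1059 x [104. 121. 130.] y [-36.  33.]
wrist20 195 626 x [107. 114. 126.] y [-35.  34.]
t=20.75 pos [ 0.5648 -0.2704  0.1383] rot [179.88 -32.07   3.76] F [-0.4 -0.4 -1.4] op 0.0497
  shift [-2.85, -17.41, -5.56] turn [0.063, -0.557, -0.212]
t=20.75 pos [ 0.5648 -0.2704  0.1383] rot [179.88 -32.07   3.76] F [-0.4 -0.4 -1.4] op 0.0497
  shift [-1.14, -33.38, -2.16] turn [0.063, -0.557, -0.212]
t=20.75 pos [ 0.5648 -0.2704  0.1383] rot [179.88 -32.07   3.76] F [-0.4 -0.4 -1.4] op 0.0497
  shift [-1.14, -33.38, -2.16] turn [-0.809, -0.091, 2.817]
```

```bash
python3 -c "
from h import *
go([.50,-.06,.19],[180,0,95])
go([.55,-.18,.19],[180,-20,35])"
```

```text
t=20.75 pos [ 0.5648 -0.2704  0.1383] rot [179.88 -32.07   3.76] F [-0.4 -0.4 -1.4] op 0.0497
  shift [-1.57, -21.4, -7.13] turn [0.446, -0.433, -1.547]
t=20.75 pos [ 0.5648 -0.2704  0.1383] rot [179.88 -32.07   3.76] F [-0.4 -0.4 -1.4] op 0.0497
  shift [2.0, -9.1, -4.87] turn [0.242, -0.205, -0.491]
```

```bash
python3 -m jog '[{"jaw":-0.3,"translation":[0,-2,-4],"turn":[0.045,-0.043,-0.155]},{"jaw":-0.3,"translation":[0,-5,-7],"turn":[0.089,-0.087,-0.31]},{"jaw":-0.3,"translation":[-0.5,-8,-7.1],"turn":[0.134,-0.13,-0.464]},{"jaw":-0.3,"translation":[-1,-11,-7.1],"turn":[0.178,-0.173,-0.62]},{"jaw":-0.3,"translation":[-1.5,-14,-7.1],"turn":[0.223,-0.216,-0.774]},{"jaw":-0.3,"translation":[-1.5,-17,-7.1],"turn":[0.268,-0.26,-0.928]},{"jaw":-0.3,"translation":[-1.5,-20,-7.1],"turn":[0.312,-0.303,-1.083]},{"jaw":-0.3,"translation":[-1.5,-21.4,-7.1],"turn":[0.357,-0.346,-1.238]},{"jaw":-0.3,"translation":[-1.5,-21.4,-7.1],"turn":[0.401,-0.39,-1.392]},{"jaw":-0.3,"translation":[-1.5,-21.4,-7.1],"turn":[0.446,-0.433,-1.547]}]'; python3 -c "
from h import *
from rig import sense
print(np.round(sense()['q'],1))
go([.5187,.0572,.13],[180,0,-163.8])"
```

```text
time_s: 22.0
tool_pos: [0.5009, -0.0589, 0.1888]
tool_rot: [-179.9, -0.0, 95.4]
force: [0.0, 0.0, -0.9]
opening: 0.0492
[ -6.9  11.2 109.6   0.   59.4 -12.2]
t=22.00 pos [ 0.5009 -0.0589  0.1888] rot [-1.7985e+02 -3.0000e-02  9.5350e+01] F [ 0.   0.  -0.9] op 0.0492
  shift [11.39, 2.87, 5.88] turn [-0.001, -0.003, -1.76]
```

```bash
python3 -m jog '[{"jaw":-0.3,"translation":[1,0.3,0],"turn":[0,0,-0.18]},{"jaw":-0.3,"translation":[2.5,0.6,1],"turn":[0,0,-0.36]},{"jaw":-0.3,"translation":[4,1,2],"turn":[0,0,-0.54]},{"jaw":-0.3,"translation":[5.5,1.4,3],"turn":[0,0,-0.72]},{"jaw":-0.3,"translation":[7,1.7,4],"turn":[0,0,-0.9]},{"jaw":-0.3,"translation":[8.5,2,5],"turn":[0,0,-1.08]},{"jaw":-0.3,"translation":[10,2.4,5.9],"turn":[0,0,-1.26]},{"jaw":-0.3,"translation":[11.4,2.8,5.9],"turn":[0,0,-1.44]},{"jaw":-0.3,"translation":[11.4,2.8,5.9],"turn":[0,0,-1.62]},{"jaw":-0.3,"translation":[11.4,2.8,5.9],"turn":[-0.001,-0.003,-1.76]}]'; python3 -m jog '[{"jaw":-0.3,"translation":[0,0,0],"turn":[0,0,0]}]'; python3 -c "
from h import *
grab('13',('wrist','side'))
im=cv2.imread('pics/side13.png')[140:270,250:380];cv2.imwrite('pics/side13z.png',cv2.resize(im,None,fx=4.5,fy=4.5,interpolation=cv2.INTER_CUBIC))
go([.5199,.0573,.05],[180,0,-163.8])"
```

```text
time_s: 23.25
tool_pos: [0.5176, 0.0583, 0.1282]
tool_rot: [179.9, -0.1, -163.4]
force: [-0.1, -0.4, -1.8]
opening: 0.0495
time_s: 23.38
tool_pos: [0.5173, 0.059, 0.1269]
tool_rot: [179.9, -0.2, -163.4]
force: [0.5, 0.3, -0.6]
opening: 0.0493
t=23.48 pos [0.5173 0.0588 0.1271] rot [ 179.88   -0.2  -163.57] F [ 1.  -0.5 -2. ] op 0.0497
  shift [-0.24, -0.23, 7.71] turn [0.002, -0.004, 0.004]
```

View pics/wrist13.png

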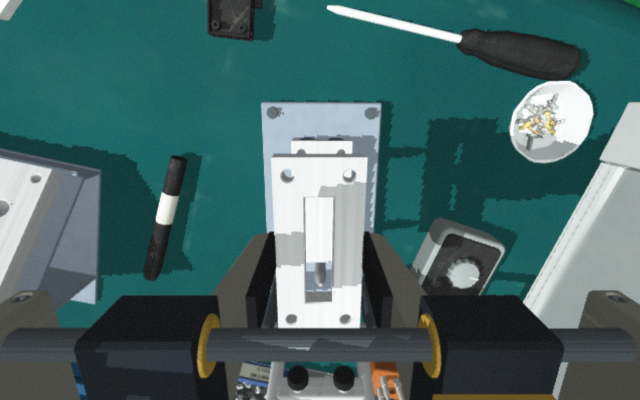

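View pics/side13z.png

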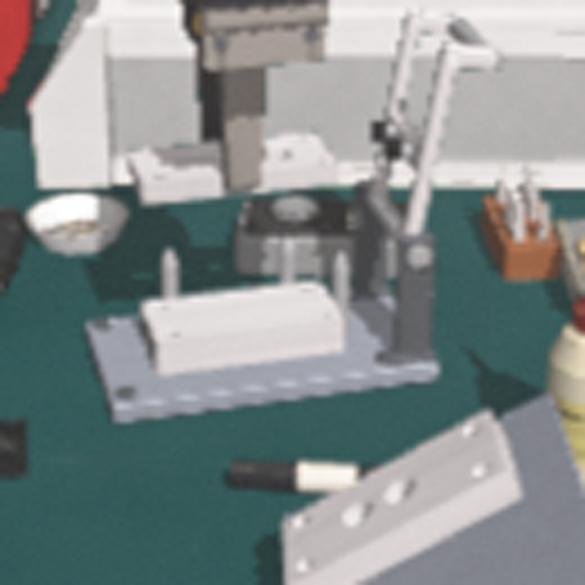

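```bash
cat > inhand.py <<'E'
from h import *
import sys
n=sys.argv[1]
a=np.radians(16.15);E=np.array([[np.cos(a),np.sin(a)],[-np.sin(a),np.cos(a)]])
d,po=load(n);P=cloud(d,po);T=(P-po[0])@Rt(po[1]) # tool coords
m=(T[...,2]>-.022)&(T[...,2]<.006)&(abs(T[...,1])<.0235)&(abs(T[...,0])<.07)&(d['img'].min(2)>110)
m=cv2.morphologyEx(m.astype(np.uint8),cv2.MORPH_OPEN,np.ones((3,3),np.uint8))>0
q=T[m];A=np.c_[q[:,:2],np.ones(len(q))];c=np.linalg.lstsq(A,q[:,2],rcond=None)[0];r=abs(A@c-q[:,2])<.002
c=np.linalg.lstsq(A[r],q[r,2],rcond=None)[0]
print('top plane in tool: z0 %.1f mm, slopes deg x %.2f y %.2f'%(c[2]*1e3,*np.degrees(c[:2])),'x range',np.round(np.percentile(q[r,0],[.5,99.5])*1e3,1))
E
python3 inhand.py wrist13; python3 inhand.py wrist4
```

```text
top plane in tool: z0 -6.1 mm, slopes deg x -0.09 y 0.06 x range [-51.3  54.5]
top plane in tool: z0 -17.6 mm, slopes deg x 0.01 y 0.19 x range [-41.5  56. ]
```

```bash
python3 -m jog '[{"jaw":-0.3,"translation":[-0.2,-0.2,1.5],"turn":[0.002,-0.004,0.004]},{"jaw":-0.3,"translation":[-0.24,-0.23,2],"turn":[0.002,-0.004,0.004]},{"jaw":-0.3,"translation":[-0.24,-0.23,5],"turn":[0.002,-0.004,0.004]},{"jaw":-0.3,"translation":[-0.24,-0.23,7.5],"turn":[0.002,-0.004,0.004]},{"jaw":-0.3,"translation":[-0.24,-0.23,8.4],"turn":[0.002,-0.004,0.004]},{"jaw":-0.3,"translation":[-0.24,-0.23,8.4],"turn":[0.002,-0.004,0.004]},{"jaw":-0.3,"translation":[-0.24,-0.23,8.4],"turn":[0.002,-0.004,0.004]}]'; python3 -c "
from h import *
go([.522,.061,.040],[180,0,-163.8])"
```

```text
time_s: 24.35
tool_pos: [0.5206, 0.0574, 0.0439]
tool_rot: [-180.0, 0.1, -163.8]
force: [-0.1, -0.2, -1.5]
opening: 0.0496
t=24.35 pos [0.5206 0.0574 0.0439] rot [-1.800e+02  1.000e-01 -1.638e+02] F [-0.1 -0.2 -1.5] op 0.0496
  shift [-0.23, 0.31, 0.39] turn [-0.0, 0.002, -0.0]
```

```bash
python3 -m jog '[{"jaw":-0.3,"translation":[0,0.1,0.2],"turn":[0,0.002,0]},{"jaw":-0.3,"translation":[-0.1,0.25,0.28],"turn":[0,0.002,0]},{"jaw":-0.3,"translation":[-0.15,0.3,0.28],"turn":[0,0.002,0]},{"jaw":-0.3,"translation":[-0.15,0.3,0.28],"turn":[0,0.002,0]}]'; python3 -m jog '[{"jaw":-0.3,"translation":[0,0.1,0],"turn":[0,0,0]},{"jaw":-0.3,"translation":[0,0.15,0],"turn":[0,0,0]},{"jaw":-0.3,"translation":[0,0.15,0],"turn":[0,0,0]}]'; python3 -c "
from h import *
go([.522,.061,.040],[180,0,-163.8])"
```

```text
time_s: 24.85
tool_pos: [0.5211, 0.0607, 0.0411]
tool_rot: [-180.0, -0.0, -163.8]
force: [-0.9, -0.1, -0.7]
opening: 0.0496
time_s: 25.22
tool_pos: [0.5207, 0.0621, 0.0411]
tool_rot: [-180.0, -0.0, -163.8]
force: [0.7, -0.8, -1.1]
opening: 0.0494
t=25.23 pos [0.5207 0.0621 0.0411] rot [-1.7999e+02 -2.0000e-02 -1.6379e+02] F [ 0.7 -0.8 -1.1] op 0.0494
  shift [-0.09, -0.14, 0.11] turn [-0.0, -0.0, 0.0]
```

```bash
python3 -m jog '[{"jaw":-0.3,"translation":[0,0.06,0],"turn":[0,0,0]},{"jaw":-0.3,"translation":[0,0.1,0],"turn":[0,0,0]},{"jaw":-0.3,"translation":[0,0.1,0],"turn":[0,0,0]}]'; python3 -m jog '[{"jaw":-0.3,"translation":[-0.1,0.03,0],"turn":[0,0,0]},{"jaw":-0.3,"translation":[-0.15,0.03,0],"turn":[0,0,0]},{"jaw":-0.3,"translation":[-0.15,0.03,0],"turn":[0,0,0]}]'; python3 -c "
from h import *
go([.522,.061,.040],[180,0,-163.8])"
```

```text
time_s: 25.6
tool_pos: [0.5207, 0.0623, 0.0412]
tool_rot: [-179.9, -0.0, -163.8]
force: [0.6, -7.4, -0.7]
opening: 0.0494
time_s: 25.98
tool_pos: [0.5208, 0.0623, 0.0409]
tool_rot: [-179.9, -0.2, -163.7]
force: [-2.5, -5.8, 2.0]
opening: 0.0494
t=25.98 pos [0.5208 0.0623 0.0409] rot [-1.7990e+02 -1.7000e-01 -1.6374e+02] F [-2.5 -5.8  2. ] op 0.0494
  shift [-0.08, -0.16, 0.09] turn [-0.002, -0.003, 0.001]
```

```bash
python3 -m jog '[{"jaw":-0.3,"translation":[0,-0.08,0],"turn":[0,-0.003,0]},{"jaw":-0.3,"translation":[-0.1,-0.08,0],"turn":[0,-0.003,0]},{"jaw":-0.3,"translation":[-0.2,-0.08,0],"turn":[0,-0.003,0]},{"jaw":-0.3,"translation":[-0.2,-0.08,0],"turn":[0,-0.003,0]}]'; python3 -m jog '[{"jaw":-0.3,"translation":[-0.1,0,0],"turn":[0,0,0]},{"jaw":-0.3,"translation":[-0.1,0,0],"turn":[0,0,0]}]'; python3 -c "
from h import *
go([.522,.061,.040],[180,0,-163.8])"
```

```text
time_s: 26.48
tool_pos: [0.5211, 0.0616, 0.0408]
tool_rot: [-179.9, -0.2, -163.7]
force: [-6.8, -4.1, 5.9]
opening: 0.0492
time_s: 26.72
tool_pos: [0.5211, 0.0616, 0.0408]
tool_rot: [-179.9, -0.3, -163.7]
force: [-4.8, -3.9, 4.5]
opening: 0.0493
t=26.73 pos [0.5211 0.0616 0.0408] rot [-179.92   -0.34 -163.73] F [-4.8 -3.9  4.5] op 0.0493
  shift [-0.07, -0.09, 0.08] turn [-0.001, -0.006, 0.001]
```

```bash
python3 -m jog '[{"jaw":-0.3,"translation":[0.01,0.1,0],"turn":[0,-0.006,0]},{"jaw":-0.3,"translation":[0.01,0.15,0.05],"turn":[0,-0.006,0]},{"jaw":-0.3,"translation":[0.01,0.15,0.1],"turn":[0,-0.006,0]},{"jaw":-0.3,"translation":[0.01,0.15,0.1],"turn":[0,-0.006,0]}]'; python3 -c "
from h import *
go([.522,.061,.040],[180,0,-163.8])"; python3 -m jog '[{"jaw":0.1,"translation":[0,0,0],"turn":[0,0,0]},{"jaw":0.4,"translation":[0,0,0],"turn":[0,0,0]},{"jaw":0.4,"translation":[0,0,0],"turn":[0,0,0]},{"jaw":0.4,"translation":[0,0,-3],"turn":[0,0,0]},{"jaw":0.4,"translation":[0,0,-8],"turn":[0,0,0]},{"jaw":0.4,"translation":[0,0,-12],"turn":[0,0,0]},{"jaw":0.4,"translation":[0,0,-12],"turn":[0,0,0]},{"jaw":0.4,"translation":[0,0,-12],"turn":[0,0,0]}]';python3 -c "
from h import *
grab('14',('wrist','side','scene'))
ims=[cv2.resize(cv2.imread(f'pics/{n}14.png')[b:b+80,a:a+80],None,fx=5,fy=5,interpolation=cv2.INTER_CUBIC) for n,a,b in (('side',270,175),('scene',250,165))]
cv2.imwrite('pics/pair14.png',np.hstack(ims))"; python3 pl.py .046 wrist14 side14 scene14
```

```text
time_s: 27.22
tool_pos: [0.5208, 0.0623, 0.0408]
tool_rot: [-179.9, 0.0, -163.7]
force: [-4.0, -8.4, 13.5]
opening: 0.0498
t=27.23 pos [0.5208 0.0623 0.0408] rot [-1.7986e+02  2.0000e-02 -1.6370e+02] F [-4.  -8.4 13.5] op 0.0498
  shift [-0.07, -0.16, 0.08] turn [-0.003, 0.0, 0.002]
time_s: 28.22
tool_pos: [0.5203, 0.0627, 0.1601]
tool_rot: [-179.9, -0.0, -163.7]
force: [0.3, 0.5, -0.6]
opening: 0.0642
wrist14 [290, 132, 57, 117, 4930] z 46.9 tilt deg [ 0.02 -0.07] c [522.5  61.2] [112.8  50.1] 16.2
side14 [303, 198, 22, 12, 180] z 45.1 tilt deg [-0.02  0.22] c [549.6  67.4] [55.5 59.9] 3.06
scene14 [273, 196, 43, 25, 505] z 46.3 tilt deg [0.04 0.64] c [522.8  64.5] [116.1  58.8] 15.67
```

View pics/wrist14.png

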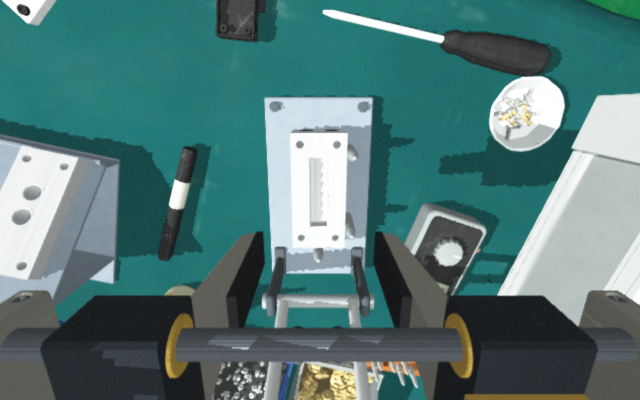

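View pics/pair14.png

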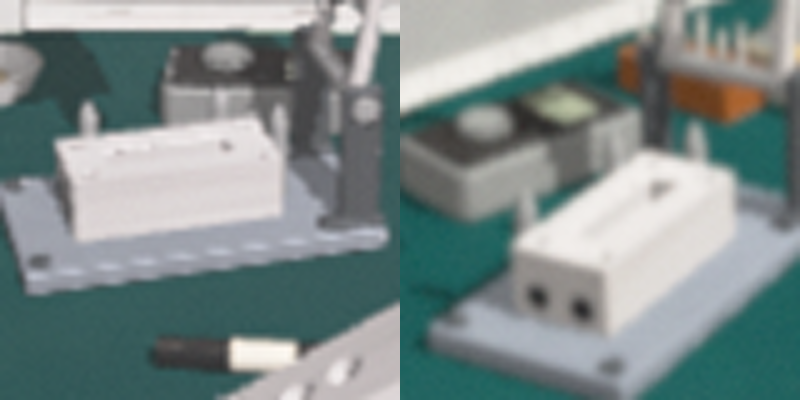

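```bash
python3 -c "
from h import *
go([.50,-.06,.19],[180,0,95])"
```

```text
t=28.38 pos [0.5198 0.0626 0.1594] rot [-1.7988e+02 -1.2000e-01 -1.6370e+02] F [-0.9  0.1 -1.2] op 0.0644
  shift [5.35, -11.21, -3.03] turn [-0.003, 0.0, 1.768]
```

```bash
python3 -m jog '[{"jaw":0.35,"translation":[0.5,-1,-2],"turn":[0,0,0.18]},{"jaw":0.35,"translation":[1,-3,-3],"turn":[0,0,0.36]},{"jaw":0.35,"translation":[2,-5,-3],"turn":[0,0,0.54]},{"jaw":0.35,"translation":[3,-7,-3],"turn":[0,0,0.72]},{"jaw":0.35,"translation":[4,-9,-3],"turn":[0,0,0.9]},{"jaw":0.35,"translation":[5,-11,-3],"turn":[0,0,1.08]},{"jaw":0.35,"translation":[5.35,-11.2,-3],"turn":[0,0,1.26]},{"jaw":0.35,"translation":[5.35,-11.2,-3],"turn":[0,0,1.44]},{"jaw":0.35,"translation":[5.35,-11.2,-3],"turn":[0,0,1.62]},{"jaw":0.35,"translation":[5.35,-11.2,-3],"turn":[0,0,1.768]}]'; python3 rk.py -15.5 70.5 95
```

```text
time_s: 29.62
tool_pos: [0.4994, -0.0599, 0.1886]
tool_rot: [-179.8, 0.1, 94.7]
force: [-0.5, 0.1, 0.5]
opening: 0.062
[ 0.5621 -0.1837  0.1324]
t=29.62 pos [ 0.4994 -0.0599  0.1886] rot [-1.7979e+02  1.1000e-01  9.4690e+01] F [-0.5  0.1  0.5] op 0.062
  shift [-12.85, 5.26, 5.63] turn [-0.444, 0.439, 1.543]
```

```bash
python3 -m jog '[{"jaw":0.35,"translation":[-1.3,0.5,0],"turn":[-0.044,0.044,0.154]},{"jaw":0.35,"translation":[-2.6,1,0],"turn":[-0.089,0.088,0.309]},{"jaw":0.35,"translation":[-3.9,1.6,0],"turn":[-0.133,0.132,0.463]},{"jaw":0.35,"translation":[-5.2,2.1,0],"turn":[-0.178,0.176,0.617]},{"jaw":0.35,"translation":[-6.5,2.6,1],"turn":[-0.222,0.22,0.772]},{"jaw":0.35,"translation":[-8,3.2,2],"turn":[-0.266,0.263,0.926]},{"jaw":0.35,"translation":[-9.5,3.8,3],"turn":[-0.311,0.307,1.08]},{"jaw":0.35,"translation":[-11,4.5,4],"turn":[-0.355,0.351,1.234]},{"jaw":0.35,"translation":[-12.85,5.26,5],"turn":[-0.4,0.395,1.389]},{"jaw":0.35,"translation":[-12.85,5.26,5.63],"turn":[-0.444,0.439,1.543]}]'; python3 -m jog '[{"jaw":0.35,"translation":[0,0,0],"turn":[0,0,0]}]'; python3 -c "
from h import *
grab('15')"; python3 rack2.py wrist15; python3 rk.py -15.5 70.5 11.5
```

```text
time_s: 30.88
tool_pos: [0.5618, -0.1852, 0.1308]
tool_rot: [-179.9, -32.0, 3.2]
force: [0.5, -0.4, -0.5]
opening: 0.062
time_s: 31.0
tool_pos: [0.5599, -0.1841, 0.1285]
tool_rot: [-179.8, -31.7, 3.2]
force: [-0.2, 0.4, 1.2]
opening: 0.0622
wrist15 cover [283, 132, 67, 132, 7475] h 21.2 [-15.5  70.6] [110.5  50.2] 0.0
[ 0.6063 -0.1809  0.0615]
t=31.05 pos [ 0.5608 -0.1846  0.1294] rot [-179.87  -31.8     3.35] F [ 0.2 -0.1  0.1] op 0.0622
  shift [0.3, -0.09, 8.17] turn [0.001, 0.003, -0.005]
```

View pics/wrist15.png

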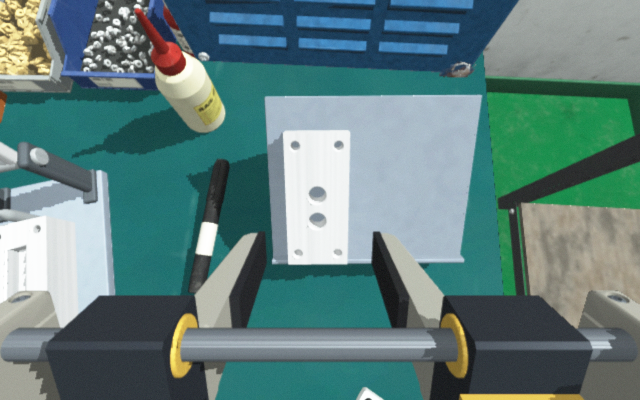

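```bash
python3 -m jog '[{"jaw":0.35,"translation":[0.2,-0.05,3],"turn":[0.001,0.003,-0.005]},{"jaw":0.35,"translation":[0.3,-0.09,6],"turn":[0.001,0.003,-0.005]},{"jaw":0.35,"translation":[0.3,-0.09,7.7],"turn":[0.001,0.003,-0.005]},{"jaw":0.35,"translation":[0.3,-0.09,8.15],"turn":[0.001,0.003,-0.005]},{"jaw":0.35,"translation":[0.3,-0.09,8.15],"turn":[0.001,0.003,-0.005]},{"jaw":0.35,"translation":[0.3,-0.09,8.15],"turn":[0.001,0.003,-0.005]}]'
python3 rk.py -15.5 70.5 11.2
```

```text
time_s: 31.8
tool_pos: [0.6064, -0.181, 0.0625]
tool_rot: [180.0, -32.0, 3.7]
force: [-0.5, 0.5, 1.1]
opening: 0.0622
[ 0.6064 -0.1809  0.0613]
t=31.80 pos [ 0.6064 -0.181   0.0625] rot [179.97 -32.02   3.75] F [-0.5  0.5  1.1] op 0.0622
  shift [-0.06, -0.01, 0.11] turn [0.0, -0.0, 0.001]
```

```bash
python3 -m jog '[{"jaw":-0.3,"translation":[-0.05,0,0.05],"turn":[0,0,0]},{"jaw":-0.3,"translation":[-0.05,0,0.05],"turn":[0,0,0]},{"jaw":-0.3,"translation":[-0.05,0,0.05],"turn":[0,0,0]},{"jaw":-0.3,"translation":[-0.05,0,0.05],"turn":[0,0,0]},{"jaw":-0.3,"translation":[-0.05,0,-1],"turn":[0,0,0]},{"jaw":-0.3,"translation":[0,0,-4],"turn":[0,0,0]},{"jaw":-0.3,"translation":[0,0,-8],"turn":[0,0,0]},{"jaw":-0.3,"translation":[0,0,-9],"turn":[0,0,0]},{"jaw":-0.3,"translation":[0,0,-9],"turn":[0,0,0]}]' 30
python3 -c "
from h import *
go([.50,-.06,.19],[180,0,95])"
```

```text
time_s: 32.92
tool_pos: [0.559, -0.1843, 0.1392]
tool_rot: [179.9, -32.1, 3.8]
force: [0.1, -0.5, -1.7]
opening: 0.0495
t=32.92 pos [ 0.559  -0.1843  0.1392] rot [179.93 -32.09   3.76] F [ 0.1 -0.5 -1.7] op 0.0495
  shift [-1.6, -12.78, -7.01] turn [0.446, -0.434, -1.547]
```

```bash
python3 -m jog '[{"jaw":-0.3,"translation":[0,-1,-4],"turn":[0.045,-0.043,-0.155]},{"jaw":-0.3,"translation":[0,-3,-7],"turn":[0.089,-0.087,-0.31]},{"jaw":-0.3,"translation":[-0.5,-5,-7],"turn":[0.134,-0.13,-0.464]},{"jaw":-0.3,"translation":[-1,-7,-7],"turn":[0.178,-0.173,-0.62]},{"jaw":-0.3,"translation":[-1.5,-9,-7],"turn":[0.223,-0.216,-0.774]},{"jaw":-0.3,"translation":[-1.6,-11,-7],"turn":[0.268,-0.26,-0.928]},{"jaw":-0.3,"translation":[-1.6,-12.8,-7],"turn":[0.312,-0.303,-1.083]},{"jaw":-0.3,"translation":[-1.6,-12.8,-7],"turn":[0.357,-0.346,-1.238]},{"jaw":-0.3,"translation":[-1.6,-12.8,-7],"turn":[0.401,-0.39,-1.392]},{"jaw":-0.3,"translation":[-1.6,-12.8,-7],"turn":[0.446,-0.433,-1.547]}]'; python3 -c "
from h import *
go([.5197,.0575,.14],[180,0,-163.75])"
```

```text
time_s: 34.17
tool_pos: [0.5004, -0.0586, 0.1884]
tool_rot: [-179.9, -0.1, 95.4]
force: [0.0, 0.8, -1.6]
opening: 0.0492
t=34.17 pos [ 0.5004 -0.0586  0.1884] rot [-1.7987e+02 -1.4000e-01  9.5390e+01] F [ 0.   0.8 -1.6] op 0.0492
  shift [11.37, 3.02, 4.86] turn [0.001, -0.004, -1.76]
```

```bash
python3 -m jog '[{"jaw":-0.3,"translation":[1,0.3,0],"turn":[0,0,-0.18]},{"jaw":-0.3,"translation":[2.5,0.6,1],"turn":[0,0,-0.36]},{"jaw":-0.3,"translation":[4,1,2],"turn":[0,0,-0.54]},{"jaw":-0.3,"translation":[5.5,1.4,3],"turn":[0,0,-0.72]},{"jaw":-0.3,"translation":[7,1.7,4],"turn":[0,0,-0.9]},{"jaw":-0.3,"translation":[8.5,2,4.8],"turn":[0,0,-1.08]},{"jaw":-0.3,"translation":[10,2.4,4.8],"turn":[0,0,-1.26]},{"jaw":-0.3,"translation":[11.4,3,4.8],"turn":[0,0,-1.44]},{"jaw":-0.3,"translation":[11.4,3,4.8],"turn":[0,0,-1.62]},{"jaw":-0.3,"translation":[11.4,3,4.8],"turn":[0.001,-0.004,-1.76]}]'; python3 -m jog '[{"jaw":-0.3,"translation":[0,0,0],"turn":[0,0,0]}]'; python3 -c "
from h import *
grab('16',('wrist',))
go([.5197,.0575,.058],[180,0,-163.75])"; python3 inhand.py wrist16
```

```text
time_s: 35.42
tool_pos: [0.5192, 0.0592, 0.1388]
tool_rot: [179.9, -0.1, -163.4]
force: [0.4, -0.7, -1.9]
opening: 0.0497
time_s: 35.55
tool_pos: [0.519, 0.0602, 0.1374]
tool_rot: [179.7, -0.2, -163.3]
force: [0.0, -0.3, -1.5]
opening: 0.0497
t=35.60 pos [0.5189 0.0602 0.1374] rot [ 179.75   -0.21 -163.44] F [ 0.4  0.9 -1.9] op 0.0493
  shift [-0.03, -0.31, 7.94] turn [0.004, -0.004, 0.005]
top plane in tool: z0 -9.0 mm, slopes deg x -0.03 y -0.02 x range [-49.   54.4]
```

View pics/wrist16.png

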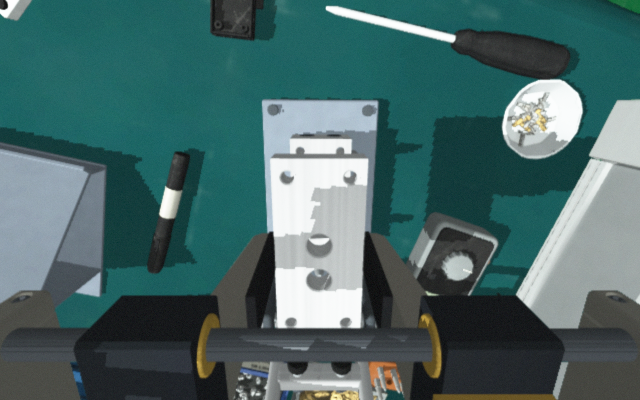

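```bash
python3 -m jog '[{"jaw":-0.3,"translation":[-0.03,-0.3,1.5],"turn":[0.004,-0.004,0.005]},{"jaw":-0.3,"translation":[-0.03,-0.3,2],"turn":[0.004,-0.004,0.005]},{"jaw":-0.3,"translation":[-0.03,-0.3,5],"turn":[0.004,-0.004,0.005]},{"jaw":-0.3,"translation":[-0.03,-0.3,7.3],"turn":[0.004,-0.004,0.005]},{"jaw":-0.3,"translation":[-0.03,-0.3,8],"turn":[0.004,-0.004,0.005]},{"jaw":-0.3,"translation":[-0.03,-0.3,8],"turn":[0.004,-0.004,0.005]},{"jaw":-0.3,"translation":[-0.03,-0.3,8],"turn":[0.004,-0.004,0.005]}]'; python3 -c "
from h import *
go([.522,.061,.054],[180,0,-163.75])"
```

```text
time_s: 36.48
tool_pos: [0.5204, 0.0577, 0.0582]
tool_rot: [180.0, 0.1, -163.7]
force: [-0.3, 0.0, -2.1]
opening: 0.0495
t=36.48 pos [0.5204 0.0577 0.0582] rot [ 1.7999e+02  9.0000e-02 -1.6375e+02] F [-0.3  0.  -2.1] op 0.0495
  shift [-0.24, 0.27, 0.42] turn [0.0, 0.002, 0.0]
```

```bash
python3 -m jog '[{"jaw":-0.3,"translation":[0,0.1,0.2],"turn":[0,0.002,0]},{"jaw":-0.3,"translation":[0,0.25,0.33],"turn":[0,0.002,0]},{"jaw":-0.3,"translation":[0,0.35,0.33],"turn":[0,0.002,0]},{"jaw":-0.3,"translation":[0,0.35,0.33],"turn":[0,0.002,0]}]'; python3 -m jog '[{"jaw":-0.3,"translation":[0,0.1,0],"turn":[0,0,0]},{"jaw":-0.3,"translation":[0,0.15,0],"turn":[0,0,0]},{"jaw":-0.3,"translation":[0,0.15,0],"turn":[0,0,0]}]'; python3 -c "
from h import *
go([.522,.061,.054],[180,0,-163.75])"
```

```text
time_s: 36.98
tool_pos: [0.5194, 0.0612, 0.055]
tool_rot: [180.0, -0.0, -163.7]
force: [0.8, -0.2, -2.2]
opening: 0.0497
time_s: 37.35
tool_pos: [0.5192, 0.0619, 0.055]
tool_rot: [-179.9, -0.0, -163.7]
force: [1.0, -5.3, -2.2]
opening: 0.0496
t=37.35 pos [0.5192 0.0619 0.055 ] rot [-1.7995e+02 -2.0000e-02 -1.6371e+02] F [ 1.  -5.3 -2.2] op 0.0496
  shift [-0.24, -0.17, 0.1] turn [-0.001, -0.0, 0.001]
```

Contact with the +y pins (5 N). Ease off, and go for +x.

```bash
python3 -m jog '[{"jaw":-0.3,"translation":[0,-0.08,0],"turn":[0,0,0]},{"jaw":-0.3,"translation":[-0.1,-0.08,0],"turn":[0,0,0]},{"jaw":-0.3,"translation":[-0.2,-0.08,0],"turn":[0,0,0]},{"jaw":-0.3,"translation":[-0.2,-0.08,0],"turn":[0,0,0]}]'; python3 -m jog '[{"jaw":-0.3,"translation":[-0.1,0,0],"turn":[0,0,0]},{"jaw":-0.3,"translation":[-0.1,0,0],"turn":[0,0,0]}]'; python3 -c "
from h import *
go([.522,.061,.054],[180,0,-163.75])"
```

```text
time_s: 37.85
tool_pos: [0.5208, 0.0617, 0.0548]
tool_rot: [-180.0, -0.1, -163.7]
force: [-1.7, -1.7, -0.5]
opening: 0.0497
time_s: 38.1
tool_pos: [0.5209, 0.0618, 0.0546]
tool_rot: [-180.0, -0.2, -163.7]
force: [-4.8, -1.5, 1.0]
opening: 0.0494
t=38.10 pos [0.5209 0.0618 0.0546] rot [-179.96   -0.18 -163.71] F [-4.8 -1.5  1. ] op 0.0494
  shift [-0.08, -0.11, 0.06] turn [-0.001, -0.003, 0.001]
```

```bash
python3 -m jog '[{"jaw":-0.3,"translation":[0.01,0.08,0],"turn":[0,-0.003,0]},{"jaw":-0.3,"translation":[0.01,0.12,0.05],"turn":[0,-0.003,0]},{"jaw":-0.3,"translation":[0.01,0.12,0.08],"turn":[0,-0.003,0]},{"jaw":-0.3,"translation":[0.01,0.12,0.08],"turn":[0,-0.003,0]}]'; python3 -c "
from h import *
go([.522,.061,.054],[180,0,-163.75])"; python3 -m jog '[{"jaw":0.1,"translation":[0,0,0],"turn":[0,0,0]},{"jaw":0.4,"translation":[0,0,0],"turn":[0,0,0]},{"jaw":0.4,"translation":[0,0,0],"turn":[0,0,0]},{"jaw":0.4,"translation":[0,0,-3],"turn":[0,0,0]},{"jaw":0.4,"translation":[0,0,-8],"turn":[0,0,0]},{"jaw":0.4,"translation":[0,0,-12],"turn":[0,0,0]},{"jaw":0.4,"translation":[0,0,-12],"turn":[0,0,0]}]';python3 -c "
from h import *
grab('17',('wrist','side','scene'))
ims=[cv2.resize(cv2.imread(f'pics/{n}17.png')[b:b+80,a:a+80],None,fx=5,fy=5,interpolation=cv2.INTER_CUBIC) for n,a,b in (('side',270,175),('scene',250,165))]
cv2.imwrite('pics/pair17.png',np.hstack(ims))"; python3 pl.py .062 wrist17 scene17
```

```text
time_s: 38.6
tool_pos: [0.5208, 0.0624, 0.0541]
tool_rot: [-179.9, 0.0, -163.7]
force: [-3.9, -5.7, 4.4]
opening: 0.0496
t=38.60 pos [0.5208 0.0624 0.0541] rot [-1.7991e+02  1.0000e-02 -1.6368e+02] F [-3.9 -5.7  4.4] op 0.0496
  shift [-0.08, -0.16, 0.01] turn [-0.002, 0.0, 0.001]
time_s: 39.48
tool_pos: [0.523, 0.0629, 0.1773]
tool_rot: [-179.9, 0.4, -163.7]
force: [0.3, 0.5, -0.7]
opening: 0.0641
wrist17 [291, 128, 57, 121, 5811] z 62.9 tilt deg [-0.03 -0.11] c [524.   61.6] [115.7  50.1] 16.19
scene17 [272, 190, 43, 24, 540] z 62.4 tilt deg [0.09 0.52] c [522.2  63.4] [115.2  57.7] 16.85
```

View pics/pair17.png

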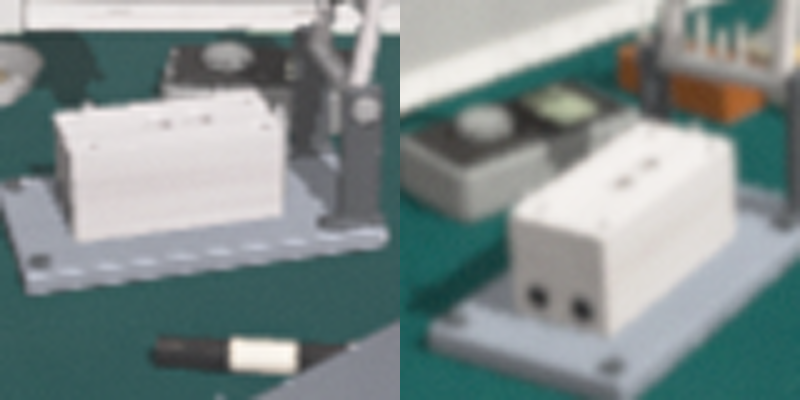

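View pics/wrist17.png

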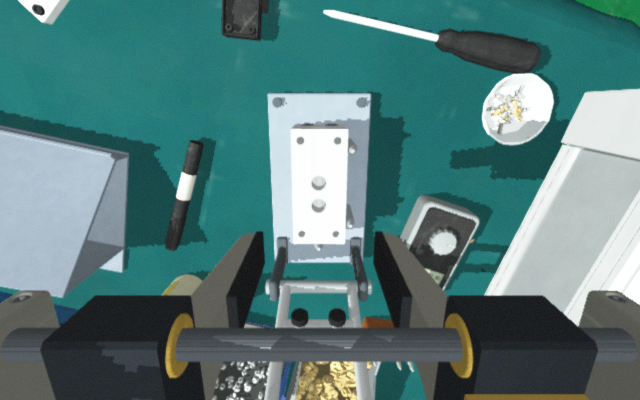

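```bash
python3 - <<'E'
from h import *
a=np.radians(16.2);E=np.array([[np.cos(a),np.sin(a)],[-np.sin(a),np.cos(a)]])
for n in ('side0','side9','side17','scene0','scene17','wrist20','wrist1','wrist17'):
    d,po=load(n);P=cloud(d,po);Q=(P[...,:2]-[.5222,.0612])@E.T;z=P[...,2]
    k=(z>.172)&(z<.212)&(Q[...,0]>.118)&(Q[...,0]<.16)&(abs(Q[...,1])<.02)
    if k.sum()>3: print(n,k.sum(),'x',np.round(1e3*np.percentile(Q[k][:,0],[2,50,98]),1),'z',np.round(1e3*np.percentile(z[k],[2,50,98]),1))
E
```

```text
side0 29 x [128.7 132.3 138.2] z [183.4 190.1 191.9]
side9 28 x [128.6 131.7 138.2] z [183.7 189.7 191.9]
side17 29 x [129.  131.9 137.9] z [183.5 190.  191.7]
scene0 63 x [128.7 131.3 137.3] z [182.8 188.5 192.9]
scene17 65 x [127.2 132.  138.4] z [182.  189.  192.7]
wrist20 109 x [129.4 129.9 130.3] z [186.1 188.1 190. ]
```

```bash
python3 -c "
from h import *
go([.6514,.0987,.265],[180,0,106.2])"
```

```text
t=39.62 pos [0.5201 0.0625 0.1733] rot [-1.7992e+02 -5.0000e-02 -1.6368e+02] F [-0.2 -1.4  0.6] op 0.0642
  shift [-13.61, -0.23, -9.18] turn [-0.002, 0.0, 1.573]
```

```bash
python3 -m jog '[{"jaw":0.2,"translation":[0,0,-4],"turn":[0,0,0.18]},{"jaw":0.2,"translation":[0,0,-8],"turn":[0,0,0.36]},{"jaw":0.2,"translation":[-1,0,-9.2],"turn":[0,0,0.54]},{"jaw":0.2,"translation":[-4,0,-9.2],"turn":[0,0,0.72]},{"jaw":0.2,"translation":[-7,-0.1,-9.2],"turn":[0,0,0.9]},{"jaw":0.2,"translation":[-10,-0.2,-9.2],"turn":[0,0,1.08]},{"jaw":0.2,"translation":[-13.6,-0.2,-9.2],"turn":[0,0,1.26]},{"jaw":0.2,"translation":[-13.6,-0.23,-9.2],"turn":[0,0,1.44]},{"jaw":0.2,"translation":[-13.6,-0.23,-9.2],"turn":[0,0,1.573]},{"jaw":0.2,"translation":[-13.6,-0.23,-9.2],"turn":[0,0,1.573]}]' 25; python3 -m jog '[{"jaw":0.2,"translation":[0,0,0],"turn":[0,0,0]}]'; python3 -c "
from h import *
grab('18',('wrist','side','scene'))
ims=[cv2.resize(cv2.imread(f'pics/{n}18.png')[b:b+130,a:a+130],None,fx=3,fy=3,interpolation=cv2.INTER_CUBIC) for n,a,b in (('side',270,90),('scene',250,90))]
cv2.imwrite('pics/pair18.png',np.hstack(ims))
go([.6514,.0987,.1765],[180,0,106.2])"
```

```text
time_s: 40.88
tool_pos: [0.6507, 0.0986, 0.2631]
tool_rot: [-179.8, 0.1, 106.3]
force: [-0.5, -0.3, 0.7]
opening: 0.0553
time_s: 41.0
tool_pos: [0.6504, 0.0986, 0.2622]
tool_rot: [-179.7, 0.0, 106.4]
force: [0.3, -0.2, -0.0]
opening: 0.0552
t=41.15 pos [0.6505 0.0986 0.2626] rot [-1.7974e+02  5.0000e-02  1.0634e+02] F [-0.   0.1 -0.1] op 0.0554
  shift [-0.01, 0.13, 8.61] turn [-0.005, 0.001, 0.002]
```

View pics/pair18.png

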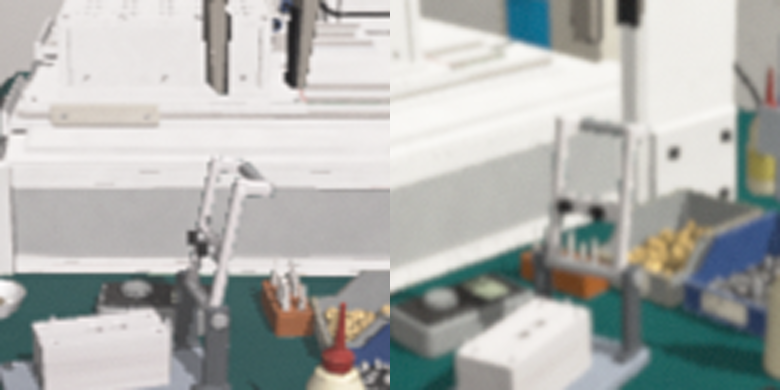

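View pics/wrist18.png

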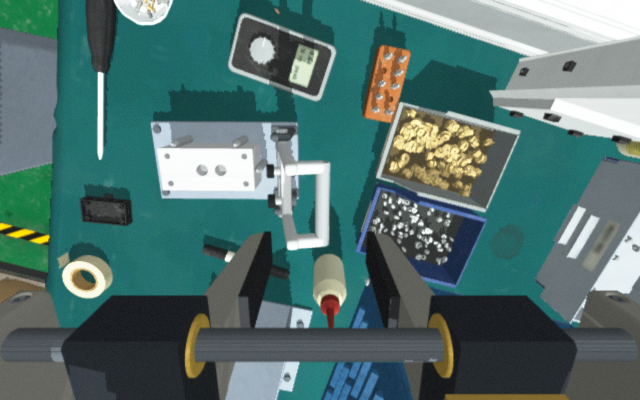

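```bash
python3 - <<'E'
from h import *
a=np.radians(16.2);E=np.array([[np.cos(a),np.sin(a)],[-np.sin(a),np.cos(a)]])
d,po=load('wrist18');P=cloud(d,po);Q=(P[...,:2]-[.5222,.0612])@E.T;z=P[...,2]
k=(z>.172)&(z<.215)&(Q[...,0]>.118)&(Q[...,0]<.16)&(abs(Q[...,1])<.05)
print(k.sum(),'x',np.round(1e3*np.percentile(Q[k&(abs(Q[...,1])<.018)][:,0],[2,50,98]),1),'z',np.round(1e3*np.percentile(z[k],[2,50,98]),1),'y',np.round(1e3*np.percentile(Q[k][:,1],[2,50,98]),1))
T=(P-po[0])@Rt(po[1]);print('tool',np.round(1e3*np.percentile(T[k],[2,50,98],axis=0),1))
E
```

```text
1630 x [129.8 135.4 140.9] z [186.7 192.4 196.1] y [-33.3   4.1  35.5]
tool [[-33.5 -14.   66.1]
 [  4.   -0.1  69.7]
 [ 35.4   7.6  75.4]]
```

```bash
python3 -m jog '[{"jaw":0.2,"translation":[0,0.15,4],"turn":[-0.005,0,0.002]},{"jaw":0.2,"translation":[0,0.15,7.5],"turn":[-0.005,0,0.002]},{"jaw":0.2,"translation":[0,0.15,8.6],"turn":[-0.005,0,0.002]},{"jaw":0.2,"translation":[0,0.15,8.6],"turn":[-0.005,0,0.002]},{"jaw":0.2,"translation":[0,0.15,8.6],"turn":[-0.005,0,0.002]}]'; python3 -m jog '[{"jaw":-0.9,"translation":[0,0,0],"turn":[0,0,0]},{"jaw":-0.9,"translation":[0,0,0],"turn":[0,0,0]},{"jaw":-0.9,"translation":[0,0,0],"turn":[0,0,0]},{"jaw":-0.9,"translation":[0,0,0],"turn":[0,0,0]},{"jaw":-0.9,"translation":[0,0,0],"turn":[0,0,0]}]' 15; python3 -c "
from h import *
go([.6514,.0987,.1765],[180,0,106.2])"
```

```text
time_s: 41.78
tool_pos: [0.6525, 0.099, 0.1782]
tool_rot: [179.8, 0.1, 106.2]
force: [0.4, -0.4, 0.4]
opening: 0.0553
time_s: 42.4
tool_pos: [0.6526, 0.099, 0.1783]
tool_rot: [179.8, 0.1, 106.2]
force: [-0.8, -0.0, -0.0]
opening: 0.0112
t=42.40 pos [0.6526 0.099  0.1783] rot [1.7984e+02 6.0000e-02 1.0624e+02] F [-0.8 -0.  -0. ] op 0.0112
  shift [0.0, -0.12, 0.17] turn [0.003, 0.001, 0.001]
```

```bash
cat > arc.py <<'E'
from h import *
from rig import sense
import sys
a=np.radians(16.2);ex=np.array([np.cos(a),np.sin(a),0]);ez=np.array([0,0,1.])
r=.11476
def B(p): p=np.radians(p);return -r*np.cos(p)*ex+r*np.sin(p)*ez
T0=np.array([.6526,.0990,.1783]);P0=111.8
s=sense();R0=Rt(s['tool_rot'])
print('t',s['time_s'],'F',np.round(s['force'],1),'op',s['opening'])
v=s['tool_pos']-(T0-B(P0));print('phi now %.1f r %.1f'%(np.degrees(np.arctan2(v[2],-(v@ex))),1e3*np.hypot(v[2],v@ex)))
for p in map(float,sys.argv[1:]):
    print(p,np.round(R0.T@(T0+B(p)-B(P0)-s['tool_pos'])*100,2).tolist(),np.round(Ro.from_matrix(R0.T@Rt([180,0,106.2])).as_rotvec(),3).tolist())
E
python3 arc.py 109 105 100 95 90 85 80 75 70 65
```

```text
t 42.4 F [-0.8 -0.  -0. ] op 0.011188466726266059
phi now 111.8 r 114.7
109.0 [-0.0, -0.52, -0.2] [0.003, 0.001, 0.001]
105.0 [-0.0, -1.29, -0.44] [0.003, 0.001, 0.001]
100.0 [-0.0, -2.26, -0.66] [0.003, 0.001, 0.001]
95.0 [-0.0, -3.26, -0.79] [0.003, 0.001, 0.001]
90.0 [-0.0, -4.26, -0.84] [0.003, 0.001, 0.001]
85.0 [0.0, -5.26, -0.8] [0.003, 0.001, 0.001]
80.0 [0.0, -6.25, -0.67] [0.003, 0.001, 0.001]
75.0 [0.0, -7.23, -0.45] [0.003, 0.001, 0.001]
70.0 [0.0, -8.18, -0.16] [0.003, 0.001, 0.001]
65.0 [0.0, -9.11, 0.22] [0.003, 0.001, 0.001]
```

```bash
python3 -m jog '[{"jaw":-0.9,"translation":[0,-0.5,-0.2],"turn":[0,0,0]},{"jaw":-0.9,"translation":[0,-0.9,-0.32],"turn":[0,0,0]},{"jaw":-0.9,"translation":[0,-1.3,-0.44],"turn":[0,0,0]},{"jaw":-0.9,"translation":[0,-1.3,-0.44],"turn":[0,0,0]}]'; python3 arc.py 100 95 90 85 80 75 70 65 60
```

```text
time_s: 42.9
tool_pos: [0.6401, 0.0954, 0.1833]
tool_rot: [179.8, 0.1, 106.2]
force: [1.6, 1.3, 3.6]
opening: 0.011
t 42.9 F [1.6 1.3 3.6] op 0.010986920326575842
phi now 104.9 r 115.4
100.0 [-0.01, -0.97, -0.15] [0.004, 0.001, 0.001]
95.0 [-0.01, -1.96, -0.29] [0.004, 0.001, 0.001]
90.0 [-0.0, -2.96, -0.33] [0.004, 0.001, 0.001]
85.0 [-0.0, -3.96, -0.29] [0.004, 0.001, 0.001]
80.0 [-0.0, -4.95, -0.17] [0.004, 0.001, 0.001]
75.0 [-0.0, -5.93, 0.05] [0.004, 0.001, 0.001]
70.0 [-0.0, -6.89, 0.34] [0.004, 0.001, 0.001]
65.0 [-0.0, -7.81, 0.72] [0.004, 0.001, 0.001]
60.0 [0.0, -8.7, 1.18] [0.004, 0.001, 0.001]
```

Moves freely (about 4 N). Continue along the arc.

```bash
python3 -m jog '[{"jaw":-0.9,"translation":[0,-1,-0.15],"turn":[0,0,0]},{"jaw":-0.9,"translation":[0,-2,-0.29],"turn":[0,0,0]},{"jaw":-0.9,"translation":[0,-3,-0.33],"turn":[0,0,0]},{"jaw":-0.9,"translation":[0,-4,-0.29],"turn":[0,0,0]},{"jaw":-0.9,"translation":[0,-4.95,-0.17],"turn":[0,0,0]},{"jaw":-0.9,"translation":[0,-5.9,0.05],"turn":[0,0,0]},{"jaw":-0.9,"translation":[0,-6.9,0.34],"turn":[0,0,0]},{"jaw":-0.9,"translation":[0,-6.9,0.34],"turn":[0,0,0]}]'; python3 arc.py 65 60 55 50 45 40 35 30 25 20; python3 -c "
from h import *
grab('19',('side','scene'))
ims=[cv2.resize(cv2.imread(f'pics/{n}19.png')[b:b+130,a:a+130],None,fx=3,fy=3,interpolation=cv2.INTER_CUBIC) for n,a,b in (('side',250,110),('scene',230,110))]
cv2.imwrite('pics/pair19.png',np.hstack(ims))"
```

```text
time_s: 43.9
tool_pos: [0.5723, 0.0757, 0.179]
tool_rot: [179.9, 0.1, 106.2]
force: [-1.4, 0.1, 0.8]
opening: 0.0111
t 43.9 F [-1.4  0.1  0.8] op 0.011132537446058282
phi now 69.1 r 114.9
65.0 [-0.0, -0.75, 0.33] [0.001, 0.001, 0.0]
60.0 [-0.0, -1.64, 0.79] [0.001, 0.001, 0.0]
55.0 [-0.0, -2.48, 1.33] [0.001, 0.001, 0.0]
50.0 [-0.0, -3.28, 1.93] [0.001, 0.001, 0.0]
45.0 [-0.0, -4.01, 2.61] [0.001, 0.001, 0.0]
40.0 [0.0, -4.69, 3.35] [0.001, 0.001, 0.0]
35.0 [0.0, -5.3, 4.14] [0.001, 0.001, 0.0]
30.0 [0.0, -5.84, 4.98] [0.001, 0.001, 0.0]
25.0 [0.0, -6.3, 5.87] [0.001, 0.001, 0.0]
20.0 [0.0, -6.69, 6.8] [0.001, 0.001, 0.0]
```

View pics/pair19.png

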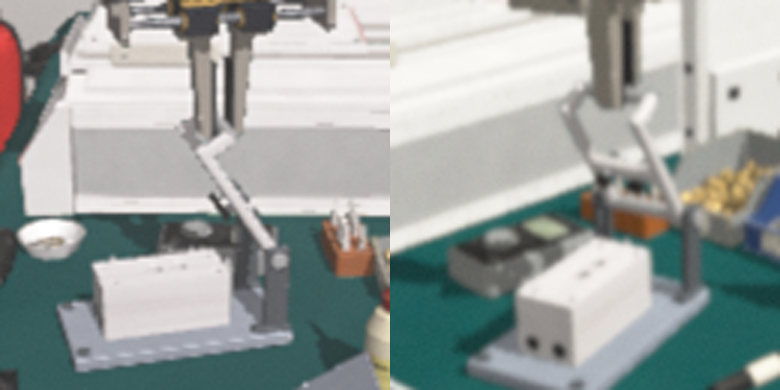

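The bar is firmly held and following the arc. Continue down to about 20°.

```bash
python3 -m jog '[{"jaw":-0.9,"translation":[0,-0.75,0.33],"turn":[0,0,0]},{"jaw":-0.9,"translation":[0,-1.64,0.79],"turn":[0,0,0]},{"jaw":-0.9,"translation":[0,-2.5,1.33],"turn":[0,0,0]},{"jaw":-0.9,"translation":[0,-3.3,1.93],"turn":[0,0,0]},{"jaw":-0.9,"translation":[0,-4,2.6],"turn":[0,0,0]},{"jaw":-0.9,"translation":[0,-4.7,3.35],"turn":[0,0,0]},{"jaw":-0.9,"translation":[0,-5.3,4.14],"turn":[0,0,0]},{"jaw":-0.9,"translation":[0,-5.85,5],"turn":[0,0,0]},{"jaw":-0.9,"translation":[0,-6.3,5.9],"turn":[0,0,0]},{"jaw":-0.9,"translation":[0,-6.3,5.9],"turn":[0,0,0]}]'; python3 arc.py 20 17 15 14 13 12
```

```text
time_s: 45.25
tool_pos: [0.5116, 0.0581, 0.1191]
tool_rot: [-180.0, 0.0, 106.2]
force: [-3.7, 0.1, -0.1]
opening: 0.0115
t 45.25 F [-3.7  0.1 -0.1] op 0.011467142051908399
phi now 24.4 r 114.5
20.0 [-0.0, -0.36, 0.81] [-0.0, 0.001, 0.0]
17.0 [-0.0, -0.55, 1.38] [-0.0, 0.001, 0.0]
15.0 [-0.0, -0.66, 1.77] [-0.0, 0.001, 0.0]
14.0 [-0.0, -0.71, 1.96] [-0.0, 0.001, 0.0]
13.0 [-0.0, -0.76, 2.16] [-0.0, 0.001, 0.0]
12.0 [-0.0, -0.8, 2.35] [-0.0, 0.001, 0.0]
```

```bash
python3 -m jog '[{"jaw":-0.9,"translation":[0,-0.2,0.4],"turn":[0,0,0]},{"jaw":-0.9,"translation":[0,-0.36,0.8],"turn":[0,0,0]},{"jaw":-0.9,"translation":[0,-0.45,1.1],"turn":[0,0,0]},{"jaw":-0.9,"translation":[0,-0.55,1.4],"turn":[0,0,0]},{"jaw":-0.9,"translation":[0,-0.66,1.75],"turn":[0,0,0]},{"jaw":-0.9,"translation":[0,-0.66,1.75],"turn":[0,0,0]}]'; python3 arc.py 15 14 13 12 11
```

```text
time_s: 46.0
tool_pos: [0.505, 0.0562, 0.1013]
tool_rot: [-180.0, 0.0, 106.2]
force: [-3.2, -0.1, -0.7]
opening: 0.0114
t 46.0 F [-3.2 -0.1 -0.7] op 0.011425374721859873
phi now 14.9 r 114.9
15.0 [-0.0, 0.02, -0.01] [-0.001, 0.001, 0.001]
14.0 [-0.0, -0.03, 0.18] [-0.001, 0.001, 0.001]
13.0 [-0.0, -0.08, 0.38] [-0.001, 0.001, 0.001]
12.0 [-0.0, -0.12, 0.57] [-0.001, 0.001, 0.001]
11.0 [-0.0, -0.16, 0.77] [-0.001, 0.001, 0.001]
```

```bash
python3 -m jog '[{"jaw":-0.9,"translation":[0,-0.03,0.18],"turn":[0,0,0]},{"jaw":-0.9,"translation":[0,-0.06,0.3],"turn":[0,0,0]},{"jaw":-0.9,"translation":[0,-0.08,0.38],"turn":[0,0,0]},{"jaw":-0.9,"translation":[0,-0.08,0.38],"turn":[0,0,0]}]'; python3 arc.py 12 11; python3 -m jog '[{"jaw":-0.9,"translation":[0,-0.03,0.1],"turn":[0,0,0]},{"jaw":-0.9,"translation":[0,-0.04,0.2],"turn":[0,0,0]},{"jaw":-0.9,"translation":[0,-0.04,0.2],"turn":[0,0,0]}]'; python3 arc.py 12 11
```

```text
time_s: 46.5
tool_pos: [0.5039, 0.0559, 0.0973]
tool_rot: [-179.9, 0.0, 106.2]
force: [-5.1, -1.3, -0.3]
opening: 0.0115
t 46.5 F [-5.1 -1.3 -0.3] op 0.011452814481076618
phi now 12.8 r 115.1
12.0 [-0.0, -0.01, 0.17] [-0.001, 0.001, 0.0]
11.0 [-0.0, -0.05, 0.37] [-0.001, 0.001, 0.0]
time_s: 46.88
tool_pos: [0.5034, 0.0557, 0.0952]
tool_rot: [-179.9, 0.0, 106.2]
force: [-5.3, -0.7, -0.1]
opening: 0.0115
t 46.875 F [-5.3 -0.7 -0.1] op 0.01148783271172254
phi now 11.7 r 115.2
12.0 [-0.01, 0.05, -0.04] [-0.002, 0.001, 0.001]
11.0 [-0.01, 0.01, 0.15] [-0.002, 0.001, 0.001]
```

```bash
python3 -m jog '[{"jaw":-0.9,"translation":[0,0.02,0.1],"turn":[0,0,0]},{"jaw":-0.9,"translation":[0,0.02,0.2],"turn":[0,0,0]},{"jaw":-0.9,"translation":[0,0.02,0.2],"turn":[0,0,0]}]'; python3 -m jog '[{"jaw":-0.9,"translation":[0,0.02,0.1],"turn":[0,0,0]},{"jaw":-0.9,"translation":[0,0.02,0.15],"turn":[0,0,0]},{"jaw":-0.9,"translation":[0,0.02,0.15],"turn":[0,0,0]}]'; python3 arc.py; python3 -c "
from h import *
grab('20',('side','scene'))
ims=[cv2.resize(cv2.imread(f'pics/{n}20.png')[b:b+80,a:a+80],None,fx=5,fy=5,interpolation=cv2.INTER_CUBIC) for n,a,b in (('side',265,165),('scene',255,155))]
cv2.imwrite('pics/pair20.png',np.hstack(ims))"
```

```text
time_s: 47.25
tool_pos: [0.5028, 0.0556, 0.0929]
tool_rot: [-179.8, 0.0, 106.2]
force: [-4.5, -1.3, 0.3]
opening: 0.0113
time_s: 47.62
tool_pos: [0.5026, 0.0555, 0.0914]
tool_rot: [-179.8, 0.0, 106.2]
force: [-6.2, -1.7, 2.6]
opening: 0.0112
t 47.625 F [-6.2 -1.7  2.6] op 0.011194410572318946
phi now 9.8 r 115.3
```

View pics/pair20.png

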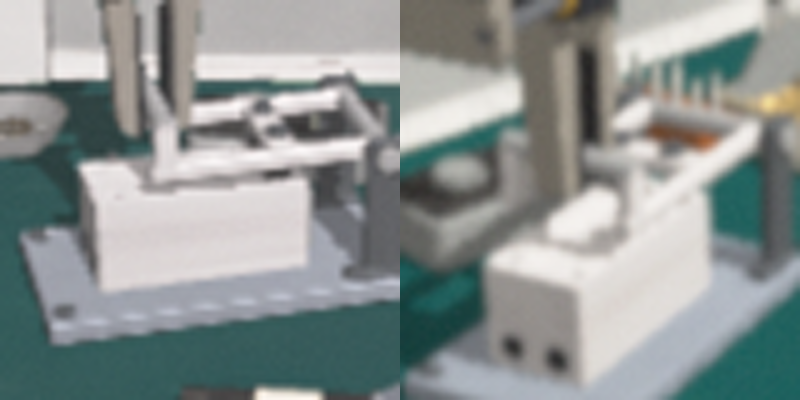

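```bash
python3 -m jog '[{"jaw":-0.9,"translation":[0,0.05,0.08],"turn":[0,0,0]},{"jaw":-0.9,"translation":[0,0.05,0.15],"turn":[0,0,0]},{"jaw":-0.9,"translation":[0,0.05,0.15],"turn":[0,0,0]}]'; python3 arc.py; python3 - <<'E'
from h import *
grab('21',('side','scene'))
a=np.radians(16.2);E=np.array([[np.cos(a),np.sin(a)],[-np.sin(a),np.cos(a)]])
for n in ('side21','scene21'):
    d,po=load(n);P=cloud(d,po);Q=(P[...,:2]-[.5222,.0612])@E.T;z=P[...,2]
    for lo in range(-35,80,10):
        k=(z>.066)&(z<.13)&(Q[...,0]*1e3>lo)&(Q[...,0]*1e3<lo+10)&(abs(Q[...,1])<.045)&(abs(Q[...,1])>.026)
        if k.sum()>3: print(n,lo,k.sum(),'z',np.round(1e3*np.percentile(z[k],[2,50,95]),1))
    k=(z>.085)&(z<.125)&(Q[...,0]>-.04)&(Q[...,0]<0)&(abs(Q[...,1])<.03)&(abs(Q[...,1])>.014);print('bar',k.sum(),np.round(1e3*np.percentile(z[k],[2,50,95]),1) if k.any() else '')
E
```

```text
time_s: 48.1
tool_pos: [0.5025, 0.0554, 0.0909]
tool_rot: [-179.7, 0.0, 106.2]
force: [-10.5, -1.5, 15.6]
opening: 0.0112
t 48.1 F [-10.5  -1.5  15.6] op 0.011207563081394093
phi now 9.5 r 115.2
side21 -35 22 z [ 76.   90.7 105.1]
side21 -25 49 z [ 75.2  95.5 109.3]
side21 -15 18 z [74.7 80.  84.2]
side21 -5 19 z [75.1 81.7 84. ]
side21 5 24 z [75.2 81.9 84.9]
side21 15 31 z [75.1 80.9 84.4]
side21 25 29 z [75.6 81.4 83.9]
side21 35 22 z [75.1 81.8 84.6]
side21 45 22 z [75.8 82.6 84.5]
side21 55 30 z [75.8 81.8 84.3]
side21 65 26 z [74.5 81.9 84.8]
side21 75 44 z [66.5 82.6 88.1]
bar 19 [ 97.6 108.6 112.2]
scene21 -35 65 z [ 77.9  92.2 108.7]
scene21 -25 99 z [ 77.2  94.2 110.8]
scene21 -15 18 z [76.2 81.3 86.3]
scene21 -5 15 z [77.5 84.6 86.4]
scene21 5 13 z [78.9 84.3 86.1]
scene21 15 17 z [77.1 84.  85.9]
scene21 25 12 z [77.7 83.2 86.5]
scene21 35 16 z [78.1 84.5 85.7]
scene21 45 12 z [79.  85.5 86.4]
scene21 55 16 z [78.7 85.3 86.5]
scene21 65 23 z [77.5 84.  86.1]
scene21 75 53 z [66.4 84.5 89.7]
bar 90 [ 85.6 104.2 111.5]
```

```bash
python3 -m jog '[{"jaw":-0.9,"translation":[0,-0.05,-0.06],"turn":[0,0,0]},{"jaw":-0.9,"translation":[0,-0.06,-0.08],"turn":[0,0,0]}]'; python3 -m jog '[{"jaw":-0.6,"translation":[0,0,0],"turn":[0,0,0]},{"jaw":-0.4,"translation":[0,0,0],"turn":[0,0,0]},{"jaw":-0.4,"translation":[0,0,0],"turn":[0,0,0]},{"jaw":-0.4,"translation":[0,0,0],"turn":[0,0,0]}]'; python3 -c "
from h import *
grab('22',('wrist',))"; python3 arc.py
```

```text
time_s: 48.45
tool_pos: [0.5026, 0.0555, 0.0918]
tool_rot: [-179.8, 0.0, 106.2]
force: [-2.3, 0.3, -1.4]
opening: 0.0116
time_s: 48.95
tool_pos: [0.5028, 0.0555, 0.0919]
tool_rot: [-179.8, 0.0, 106.2]
force: [0.5, -0.4, -0.0]
opening: 0.0276
t 49.0 F [-0.2 -0.  -0.5] op 0.027794405844717353
phi now 10.1 r 115.2
```

View pics/wrist22.png

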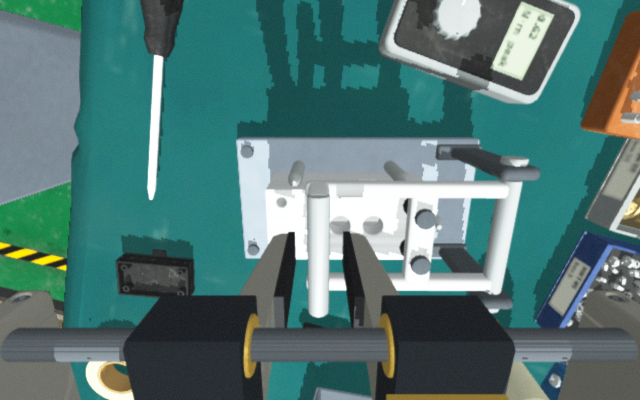

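```bash
python3 -m jog '[{"jaw":-0.4,"translation":[0,0,-1.5],"turn":[0,0,0]},{"jaw":-0.4,"translation":[0,0,-4],"turn":[0,0,0]},{"jaw":-0.4,"translation":[0,0,-8],"turn":[0,0,0]},{"jaw":-0.4,"translation":[0,0,-13],"turn":[0,0,0]},{"jaw":-0.4,"translation":[-4,-6,-16],"turn":[0,0,0]},{"jaw":-0.4,"translation":[-9,-8,-16],"turn":[0,0,0]},{"jaw":-0.4,"translation":[-12,-8,-16],"turn":[0,0,0]},{"jaw":-0.4,"translation":[-12,-8,-16],"turn":[0,0,0]},{"jaw":-0.4,"translation":[-12,-8,-16],"turn":[0,0,0]},{"jaw":-0.4,"translation":[-12,-8,-16],"turn":[0,0,0]}]';  python3 - <<'E'
from h import *
grab('23',('wrist','side','scene'))
ims=[cv2.resize(cv2.imread(f'pics/{n}23.png')[b:b+80,a:a+80],None,fx=5,fy=5,interpolation=cv2.INTER_CUBIC) for n,a,b in (('side',265,165),('scene',255,155))]
cv2.imwrite('pics/pair23.png',np.hstack(ims))
a=np.radians(16.2);E=np.array([[np.cos(a),np.sin(a)],[-np.sin(a),np.cos(a)]])
for n in ('side23','scene23','wrist23'):
    d,po=load(n);P=cloud(d,po);Q=(P[...,:2]-[.5222,.0612])@E.T;z=P[...,2]
    print(n,[np.round(1e3*np.percentile(z[k],95),1) if (k:=(z>.07)&(z<.13)&(Q[...,0]*1e3>lo)&(Q[...,0]*1e3<lo+20)&(abs(Q[...,1])<.045)&(abs(Q[...,1])>.026)).sum()>3 else None for lo in (-15,5,25,45,65)])
    k=(z>.085)&(z<.125)&(abs(Q[...,0]+.02)<.02)&(abs(Q[...,1])<.03);print(' bar x,z',np.round(1e3*Q[k][:,0].mean(),1),np.round(1e3*np.percentile(z[k],[2,98]),1))
E
```

```text
time_s: 50.25
tool_pos: [0.4599, -0.0809, 0.2523]
tool_rot: [-179.8, 0.0, 106.3]
force: [0.7, -0.1, -0.5]
opening: 0.0275
side23 [np.float64(84.3), np.float64(84.8), np.float64(85.0), np.float64(85.0), np.float64(87.5)]
 bar x,z -23.1 [ 88.5 111. ]
scene23 [np.float64(86.3), np.float64(86.4), np.float64(86.7), np.float64(86.7), np.float64(88.7)]
 bar x,z -23.4 [ 85.8 112.2]
wrist23 [np.float64(86.9), np.float64(87.0), np.float64(86.9), np.float64(86.8), np.float64(90.3)]
 bar x,z -21.5 [ 85.5 112.8]
```

View pics/pair23.png

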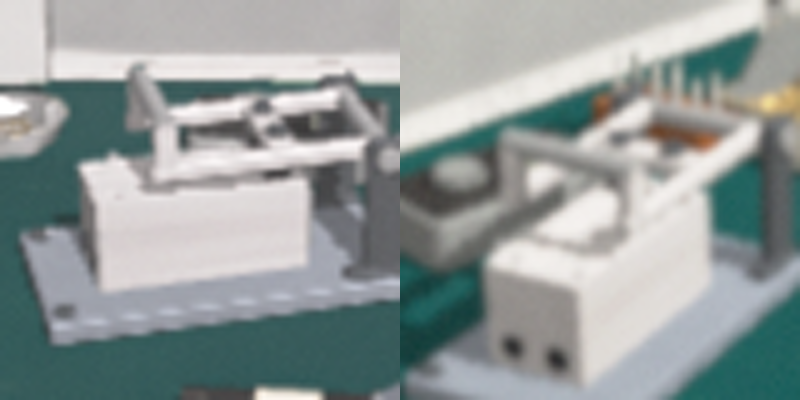

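View pics/wrist23.png

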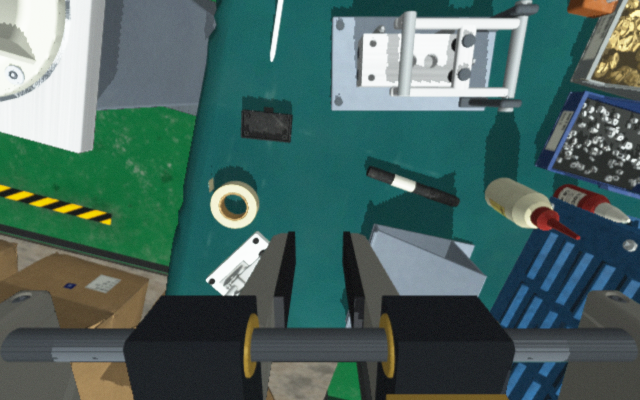

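```bash
python3 - <<'E'
from h import *
a=np.radians(16.2);E=np.array([[np.cos(a),np.sin(a)],[-np.sin(a),np.cos(a)]])
for n in ('side23','scene23','scene17','wrist23'):
    d,po=load(n);P=cloud(d,po);Q=(P[...,:2]-[.5222,.0612])@E.T;z=P[...,2]
    for lab,lo,hi in (('base',.016,.031),('chan',.036,.045),('cover',.048,.059)):
        L=(z>lo)&(z<hi)
        k=L&(abs(Q[...,0])<.05)&(abs(Q[...,1]+.026)<.006);e=L&(abs(Q[...,0]+.056)<.006)&(abs(Q[...,1])<.02)
        f=lambda q:(len(q),round(float(np.median(q))*1e3,1)) if len(q)>3 else len(q)
        s=''
        if k.sum()>20: c=np.polyfit(Q[k][:,0],Q[k][:,1],1);s='slope deg %.2f'%np.degrees(c[0])
        print(n,lab,'-y face',f(Q[k][:,1]),s,'-x end',f(Q[e][:,0]))
for n in ('wrist20','wrist23'):
    d,po=load(n)
E
python3 meas.py side23 2>/dev/null | head -3
python3 - <<'E'
from h import *
# moved-object check: side & scene difference between start and end
for n in ('side','scene'):
    a=cv2.imread(f'pics/{n}0.png').astype(int);b=cv2.imread(f'pics/{n}23.png').astype(int)
    m=(abs(a-b).max(2)>45).astype(np.uint8);m=cv2.morphologyEx(m,cv2.MORPH_OPEN,np.ones((3,3),np.uint8))
    k,l,st,_=cv2.connectedComponentsWithStats(m);print(n,[s.tolist() for s in st[1:] if s[4]>25])
E
```

```text
side23 base -y face (188, -24.2) slope deg 0.04 -x end (13, -56.2)
side23 chan -y face (112, -24.3) slope deg 0.43 -x end (9, -56.0)
side23 cover -y face (143, -24.0) slope deg -0.20 -x end (12, -55.7)
scene23 base -y face (142, -24.3) slope deg -0.14 -x end (85, -54.8)
scene23 chan -y face (82, -24.2) slope deg 0.07 -x end (53, -54.5)
scene23 cover -y face (103, -24.2) slope deg -0.16 -x end (66, -54.6)
scene17 base -y face (136, -24.2) slope deg -0.18 -x end (90, -54.9)
scene17 chan -y face (80, -24.4) slope deg 0.32 -x end (55, -54.3)
scene17 cover -y face (104, -24.2) slope deg -0.07 -x end (66, -54.5)
wrist23 base -y face (11, -24.6)  -x end (55, -56.4)
wrist23 chan -y face (10, -24.6)  -x end (37, -55.9)
wrist23 cover -y face 0  -x end (51, -55.9)
side23 table z -1.0098939203077029
side23 fix [269, 204, 78, 27, 778] z 11.3 c [531.2  60.7] [189.5 107.3] 15.7
  pin [328, 187, 8, 7, 41] [595.2 123.4  59.4] top 69.7 [595.2 123.4  59.4]
side [[111, 0, 20, 32, 245], [129, 0, 21, 75, 343], [257, 0, 25, 21, 338], [238, 28, 46, 48, 1350], [0, 77, 80, 79, 3846], [212, 76, 104, 37, 2041],
[... 819 characters left out ...]
 91, 3540], [111, 72, 43, 42, 898], [635, 72, 5, 13, 54], [119, 86, 11, 13, 96], [289, 86, 14, 18, 159], [622, 87, 18, 51, 575], [0, 98, 61, 143, 3429], [118, 115, 34, 14, 238], [131, 125, 12, 8, 49], [31, 128, 105, 79, 4230], [139, 143, 11, 18, 143], [450, 153, 190, 231, 20552], [303, 156, 24, 11, 142], [271, 175, 56, 41, 1068], [0, 176, 31, 84, 1450], [275, 180, 8, 4, 28], [274, 186, 13, 8, 72], [381, 198, 47, 51, 1161], [203, 205, 12, 8, 65], [293, 213, 16, 15, 115], [422, 213, 46, 53, 1109], [265, 214, 25, 17, 229], [36, 241, 107, 159, 6074], [305, 242, 56, 47, 1529], [8, 246, 21, 22, 168], [566, 345, 22, 10, 92], [480, 346, 31, 13, 222], [0, 348, 51, 52, 1794], [496, 363, 37, 37, 1066]]
```

```bash
python3 -m jog '[{"jaw":-0.4,"translation":[0,0,0],"turn":[0,0,0]},{"jaw":-0.4,"translation":[0,0,0],"turn":[0,0,0]}]'; python3 -c "
from rig import hand_in
print(hand_in())"
```

```text
time_s: 50.65
tool_pos: [0.46, -0.0808, 0.2521]
tool_rot: [-179.8, 0.0, 106.3]
force: [-0.0, -0.3, 0.2]
opening: 0.0278
the job is handed in; nothing more can be done
None
```

The valve block is laid up in the grey fixture as base block, channel plate, then cover. The hold-down is closed on the cover and let go. I handed in at 50.7 s of the 72 s, with the arm clear of everything.

**Seating:** I pushed each plate against the two +y pins and then the +x pin until the wrist sensor showed contact, at about 4–10 N. For the channel plate, friction on the +y pins blurred the +x contact. I took that one from its position, which matched where the cover later touched.

**Last checks:**
- **Pile:** in the last pictures the three plates' side and end faces lie in line within about 0.5 mm, apart from the measuring noise between cameras.
- **Tops:** before the hold-down was closed, the wrist camera gave tops at 35, 47 and 63 mm, each about 1 mm over nominal. That matches the 0.7 mm offset seen on the bench itself.
- **Hold-down:** the arms are level and the bar is at about 105.5 mm (105 expected). I felt its pads meet the cover at about 16 N, then eased off before letting go.
- **Other things:** comparing start and end pictures showed no change at the tape, housing, bottle, marker or torque meter.

**What disagreed:**
- **Rack approach:** my first approach ran the last joint to its range limit and stopped short in free air. I backed off and came in turned by half a turn.
- **Hinge angle:** the angle worked out from the tool position ended about 3° too low, because the round bar rolled up between the fingers. I went by contact force and the camera views instead.

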